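# Lock a sprayer nozzle in the bench pliers, tighten its bayonet cap, release it

## Task

The brass sprayer nozzle standing in the bench-mounted locking pliers needs its yellow bayonet cap tightened. Squeeze the pliers' handles over centre so that they lock on the nozzle by themselves, turn the cap clockwise (seen from above) until it is fully home, then pull the red release lever so that the pliers spring open and leave the nozzle standing in its ring. Be gentle: never keep forcing a handle, lever or cap that has come to its stop, do not let the brass body turn along or lift, and leave everything else on the bench where it is.

Things in the scene. Friction and masses are not known exactly. Their poses are not given: they have to be found in the camera images.
- pliers: Steel locking pliers with blue handles lying flat, their fixed half on pillars on a grey base plate (215 x 100 x 12 mm). Origin: on the bench below the axis of the held work. x: from jaws to handle tails; z up; fixed jaw and handle on the -y side, moving ones and lever on +y. They work in a level plane 62 mm up: handles z 53-71 mm, jaws z 54-70. To squeeze is to move the moving handle to -y.
- fixed_grip (a point): Middle of the fixed handle, opposite the place to squeeze: (110, -12, 62) mm in pliers. This handle is 9 mm wide (y -16.5 to -7.5) and runs x = 60 to 140, then its screw knob to x = 156. Two pillars (x = 62 and 134, 16 mm long, 8 mm wide) stand under it; else the space beside and below the handles is free down to the plate. It is rigid; a finger should not load it by more than 30 N.
- handle_grip (a point): Middle of the moving handle (8 mm wide, outer face 4 mm farther to +y) where it is best squeezed. In pliers (mm): (108, 37) open, (111, 12.5) locked, z 62. So from face to face the two handles measure 57 mm open, 33 mm locked. The handle runs on 57 mm to its tail and turns about a pin near (37, 12). It bears some 30 N of finger force, no more.
- pliers_handle (a joint): Moving handle, rad. 0 = open, held so by a light spring (1 N at the grip). Jaws meet the nozzle at about 0.16; the squeeze at handle_grip then rises to 15-20 N near 0.26 and drops to nothing at dead centre, 0.38, past which it snaps by itself to its hard stop: 0.44-0.45 = locked, where it stays when let go.
- pliers_lever (a joint): Red release lever hinged in the moving handle, its tail between and beyond the handles, rad. 0 = rest (light spring); grows (stop 0.36) as its tail is pulled to +y of pliers, away from the fixed handle. From locked, 1-3 N at lever_tip tips the toggle back after 25-35 mm of travel (lever at about 0.2); handle and jaw then snap open to +y, lever too, and it springs back to 0 when let go.
- lever_tip (a point): Middle of the lever's flat red tail: 9 mm wide, 14 mm high (z 55-69 mm), 26 mm long, sticking out past the moving handle's end with free space all round. In pliers (mm): (193, 42) with the pliers open, about (192, -15) locked, about (192, 14) when the toggle tips.
- nozzle: Brass sprayer nozzle body standing loose in a steel ring (33 mm bore, 10 mm high) between the jaws, about 0.3 kg. Origin: centre of its underside, 12 mm above the bench; z up along its axis. Shank 22 mm across between the jaws, foot 29 mm; collar 64-70 mm up with two lugs along its x axis. Unclamped it turns along with the cap.
- nozzle_lug (a point): Outer end of the +x lug on the nozzle's brass collar, 22 mm from its axis, 67 mm above its origin.
- cap (a joint): Yellow bayonet cap on the nozzle, rad; grows as it turns clockwise seen from above. 1.2 = fully home at its hard stop, its wings then in line with the two brass lugs. Starts at 0 to 0.35. Stiff: about 0.15 N m to turn; it stays where it is left. A grip of 30 to 60 N on its wings is right; more forces it.
- cap_grip (a point): Middle of the yellow wing bar on the cap, on the nozzle's axis, 106 mm above the bench. x axis along the bar: 52 mm long, 12 mm wide, upright sides 22 mm high (z 94-116 mm above the bench). Below it a round cap 36 mm across (z 84-96).
- spare_nozzle: Bystander: another brass nozzle body without cap, 31 mm across, 84 mm tall, standing on the bench.
- spare_cap: Bystander: a loose blue bayonet cap, 52 mm over its wings, lying on the bench.
- wrench: Bystander: steel wrench lying on the bench.
- brush: Bystander: brush lying on the bench.
- tips_jar: Bystander: jar with a green lid, 60 mm across, 75 mm tall.
- jug: Bystander: clear measuring jug, 90 mm across, 120 mm tall.
- strainer_tray: Bystander: grey open tray, 140 x 200 x 35 mm.
There are look-alikes about, which are no part of the job. What is shaped like the nozzle but black or blue is not meant.

How it is judged (in metres and radians):
On the way, in this order (a step that is already met when the one before it is completed fails the run):
1. the pliers stand locked on the nozzle by themselves, handles squeezed past centre to their stop (joint above 0.42) and let go (value of joint pliers_handle above 0.42 rad and contact force between the fingers and pliers below 0.5 N), for 0.2 s.
2. the cap is turned fully home (joint above 1.16) while the pliers hold the nozzle locked (value of joint cap above 1.16 rad and value of joint pliers_handle above 0.42 rad), for 0.2 s.
3. the release lever is pulled (joint above 0.10) (value of joint pliers_lever above 0.1 rad), for 0.02 s.
At the end, for the whole second after the job is handed in: The pliers stand open (handle joint below 0.05) with their lever back at rest (below 0.04), the cap is fully home (joint above 1.16), and the nozzle stands upright and still in the ring, its lug within 6 mm of where it started (value of joint pliers_handle below 0.05 rad and value of joint pliers_lever below 0.04 rad and value of joint cap above 1.16 rad and distance of nozzle_lug from where it was at the start of the episode below 0.006 m and angle between nozzle's own z axis and vertical below 0.05 rad and linear speed of nozzle below 0.01 m/s); the robot touches nothing.
It fails at once if the pliers are forced: the fingers load them with more than 70 N (contact force between the fingers and pliers above 70 N).
It fails at once if the nozzle or its cap is forced: the fingers load it with more than 150 N (contact force between the fingers and nozzle above 150 N).
It fails at once if the brass body turns along, lifts or is dragged: its lug moves more than 8 mm (distance of nozzle_lug from where it was at the start of the episode above 0.008 m).
It fails at once if a bystander is disturbed (moved more than 30 mm) (distance of any of spare_nozzle, spare_cap, wrench, brush, tips_jar, jug, strainer_tray from where it was at the start of the episode above 0.03 m).
It also fails if it takes over 64 s, if anything falls off the work surface, if the arm or the gripper's body presses on something with over 40 N, if the wrist force passes 120 N, or if a joint passes its speed limit or range.

## Robot

A 6-joint arm with a two-finger parallel gripper is mounted at the origin on the work surface. World frame = base frame: x ahead of the robot, y to its left, z up, the work surface at z = 0. Lengths are in m, angles in degrees, forces in N, time in s.
With the tool pointing down it reaches from about 0.4 to 0.825 m from the base axis. Payload 7 kg.
Tool frame: the origin (TCP) lies midway between the tips of the shut fingers; the grasp point (between the pads) lies 19 mm behind it; x points along the fingers, z is the direction in which the jaws open and shut, and the axes are right-handed (so a half turn about x gives the same grasp; the last joint's range is limited). The gripper opens to 88 mm and grips with 3 to 60 N. Pads are 19 mm wide; open, the fingers measure 130 mm over their backs; the gripper's body (78 mm by 193 mm) begins 47 mm behind the grasp point.
Start: joints at [-58.264, 20.546, 0.682, 0, -70.136, -16.507], TCP at [0.177, -0.651, 0.191] pointing down, gripper open.
Joint ranges: [-176.03, 176.03], [-82.01, 121.73], [-58.28, 71.71], [-173.87, 95.51], [-174.79, -0.11], [-173.66, 173.66]. Speed limits (degrees/s): [136.94, 136.94, 172.46, 180, 180, 180].

## Interface

Orientations are given as [roll, pitch, yaw] about the fixed x, y, z axes, in that order (R = Rz(yaw) Ry(pitch) Rx(roll)).
In Python, from plant import ctrl gives the robot as it stands.
- The arm moves only by the tool servo_tool, never from a script. Its argument "motion" is a list of rows, each an object with "offset": the shift along the tool's x, y, z in m, a list of three; "roll": the turn about the tool's x in degrees; "claw": the opening, from -1 (shut) to 1 (fully open), so that 0 is half open. In form: [{"offset": [x, y, z], "roll": roll, "claw": claw}, ...]. A call has 1 to 12 rows; each row shifts and turns the commanded pose from where the row before left it, along the tool's axes as they then stand; what a row does not reach is not made up. A row lasts 1/8 s, in which the tool goes at most 62.5 mm and 10.7 degrees, less where a joint would pass 70% of its speed; a pose out of reach is approached as far as the arm can. A call is refused whole if a number of a shift passes 0.0625 or a number of a turn 10.7, either way. A call with a gripper value outside its range is refused whole. The fingers move at their own pace and stop on an object; the grip force is fixed at half the most. Time passes only in rows, so rows that do not move let the fingers close. It gives the time, the measured TCP pose, the force and the opening at its end, in the units of the state.
- ctrl.get_obs(): the state, without advancing time (a new reading comes with each control period).
- ctrl.snapshot(name): name is "side" or "top"; returns a dict with "frame" (420x560x3 uint8, blue, green, red), "z_map" (420x560 float32, m along the optical axis (not along the pixel's ray), 0 where there is no reading), "mtx" (3x3 intrinsics, pixels), "k1" (the pictures are not rectified: a ray, as slopes to the right and down, at radius r is drawn at 1 + k1 r^2 times it, then the intrinsics apply), "extrinsics" (4x4, takes a point from camera to world coordinates). Camera axes: x right, y up, looking along -z (the intrinsics and any distortion apply to the point x, -y, -z); pixel columns grow to the right and rows downward; lengths in m; the calibration is good to about 2 mm. A picture is of the moment at which its call begins.
- ctrl.close_job(): hands the job in, once; it reports no verdict.
The state is a dict: "clock": time; "joint_pos": joint angles; "qvel": joint speeds; "tau": joint torques, N m; "tool_pos": TCP position; "orientation": TCP orientation; "force": force on the tool from outside, world axes, zero at the start; "moment": the same for the moment, N m; "opening": finger opening in m.
Only numpy, scipy, OpenCV 4.12 (cv2) and the standard library are available. Lean on these libraries where they do the work, as an engineer would, in place of code of your own. Each camera call takes 0.05 s, during which the arm holds its last target.

## Working session

There is one attempt and no reset: what is moved stays moved. The work goes in short steps, Python scripts to look and compute and a tool call to move; the robot and the scene stay as the last step left them, time stands still between calls to the robot, and variables do not carry over. Pictures are saved under pics/ and viewed, and the job is handed in when it is done.

Besides the shell and the picture viewer there is one more tool, called after ">>>" by a JSON object that holds its "method" and its "body", one argument or row to a line. servo_tool: Moves the arm, as the interface text tells. Its arguments: {"type":"object","properties":{"motion":{"type":"array"}},"required":["motion"]}

```bash
ls; mkdir -p pics
python3 - <<'E'
from plant import ctrl
import cv2
o=ctrl.get_obs();print(o)
for n in("top","side"):
    s=ctrl.snapshot(n);cv2.imwrite(f"pics/{n}0.png",s["frame"]);print(n,s["mtx"],s["k1"],s["extrinsics"])
    import numpy as np;np.savez(f"{n}0.npz",**s)
E
```

```text
pics
{'clock': 0.0, 'joint_pos': array([-5.82631332e+01,  2.05902614e+01,  6.33380852e-01, -2.03484129e-02,
       -7.01346998e+01, -1.65065890e+01]), 'qvel': array([ 0.05965239, -0.0262308 , -0.04673831,  0.02545552, -0.13541078,
        0.0569393 ]), 'tau': array([ 2.75812827e-04, -5.82719886e+01,  2.93051594e+01,  6.99706793e+00,
        7.03178113e-03, -9.70552696e-05]), 'tool_pos': array([ 0.1771464 , -0.65077522,  0.19033227]), 'orientation': array([  4.71011036,  89.90644258, 109.9334583 ]), 'force': array([-0.01961125, -0.36451959, -0.50110136]), 'moment': array([ 0.07132092, -0.00792382, -0.04569942]), 'opening': 0.08750714859626683}
top [[504.93624559   0.         279.06121475]
 [  0.         504.93624559 217.2433068 ]
 [  0.           0.           1.        ]] -0.11227785857726216 [[ 0.01699444  0.98549227 -0.16886731  0.3607751 ]
 [-0.99974149  0.01419702 -0.01775944  0.02468032]
 [-0.01510438  0.16912546  0.98547878  1.42862063]
 [ 0.          0.          0.          1.        ]]
side [[405.80119862   0.         281.60832491]
 [  0.         405.80119862 207.85833491]
 [  0.           0.           1.        ]] -0.07610729810982587 [[-0.99814106  0.02624171 -0.05500716  0.55523518]
 [-0.0582041  -0.67810882  0.7326532   0.72352583]
 [-0.01807477  0.73449289  0.67837563  0.73009651]
 [ 0.          0.          0.          1.        ]]
```

View pics/top0.png

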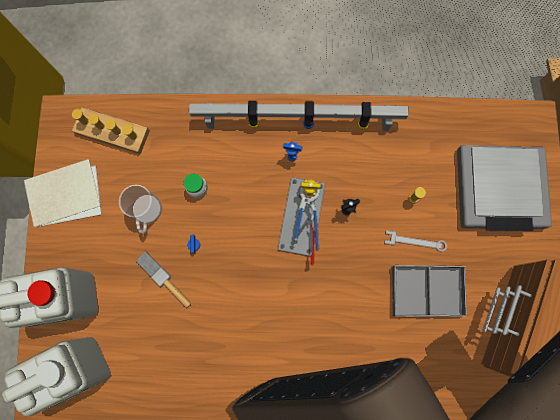

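View pics/side0.png

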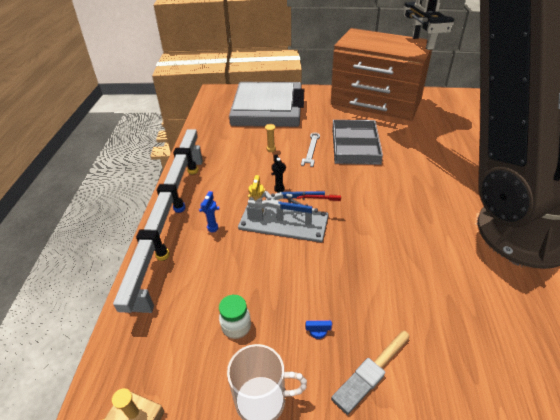

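The top picture shows the pliers' plate around (302,216), with the yellow cap at (311,187) and the red lever at (313,257). Four things could be taken for the nozzle:
- Blue nozzle at (292,150).
- Black nozzle at (349,206).
- Capless brass spare at (418,194).
- Brass pieces in the rack at (75-130,125).

The one meant has the yellow cap in the pliers' jaws at (311,187). I'll check it in a close crop.

```bash
cat > h.py <<'E'
import numpy as np, cv2
def load(n): 
    d=np.load(n); return {k:d[k] for k in d.files}
def rays(s,uv):
    uv=np.asarray(uv,float).reshape(-1,2);K=s["mtx"];
    u=cv2.undistortPoints(uv.reshape(-1,1,2),K,np.array([float(s["k1"]),0,0,0.])).reshape(-1,2) if True else 0
    # fixed-point check: distorted = u*(1+k1 r^2), same as opencv
    d=np.c_[u[:,0],-u[:,1],-np.ones(len(u))]
    E=s["extrinsics"];return E[:3,3],d@E[:3,:3].T
def onplane(s,uv,z):
    o,d=rays(s,uv);t=(z-o[2])/d[:,2];return o+d*t[:,None]
def proj(s,P):
    P=np.asarray(P,float).reshape(-1,3);E=s["extrinsics"];c=(P-E[:3,3])@E[:3,:3]
    x=c[:,0]/-c[:,2];y=-c[:,1]/-c[:,2];f=1+float(s["k1"])*(x*x+y*y)
    K=s["mtx"];return np.c_[K[0,0]*x*f+K[0,2],K[1,1]*y*f+K[1,2]]
def depthpts(s,uv):
    uv=np.asarray(uv).reshape(-1,2);o,d=rays(s,uv);z=s["z_map"][uv[:,1].astype(int),uv[:,0].astype(int)];return o+d*z[:,None]
def crop(s,x0,y0,x1,y1,f,name):
    cv2.imwrite(name,cv2.resize(s["frame"][y0:y1,x0:x1],None,fx=f,fy=f,interpolation=cv2.INTER_CUBIC))
E
python3 - <<'E'
from h import *
t=load("top0.npz");s=load("side0.npz")
crop(t,265,165,355,275,5,"pics/t1.png");crop(s,230,165,350,245,6,"pics/s1.png")
E
```

```text
(no output)
```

View pics/t1.png

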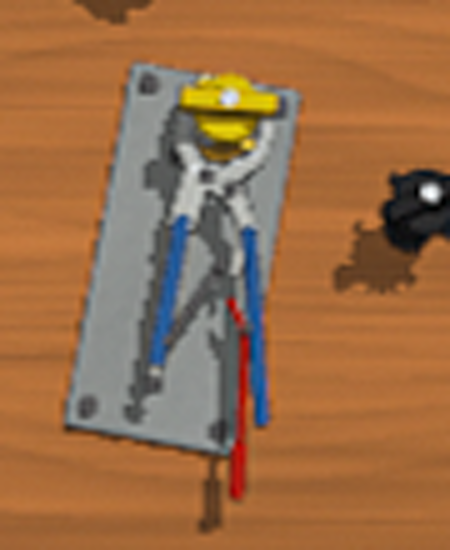

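View pics/s1.png

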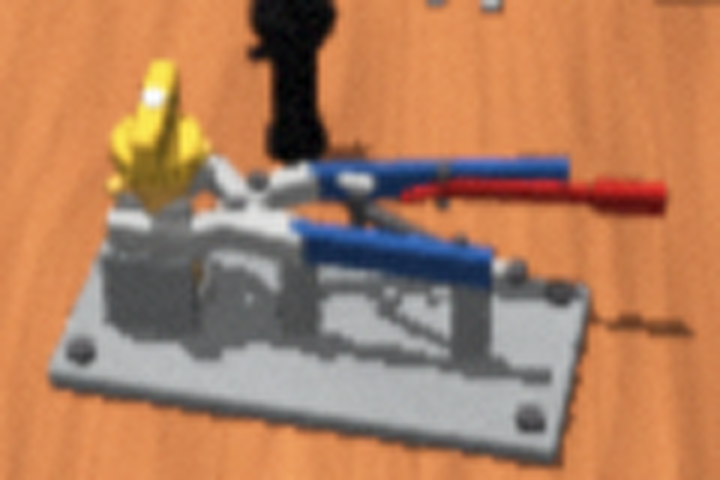

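The crop confirms it: yellow cap on the brass body in the jaws, white dot on its axis at top-image pixel (311,184.4). The fixed blue handle is the left one, and the moving handle and red lever are on the right, towards world -y. Next I'll measure the frame.

```bash
cat > meas.py <<'E'
from h import *
t=load("top0.npz");s=load("side0.npz")
def mask(f,lo,hi,box):
    h=cv2.cvtColor(f,cv2.COLOR_BGR2HSV);m=cv2.inRange(h,lo,hi);b=np.zeros_like(m);x0,y0,x1,y1=box;b[y0:y1,x0:x1]=255;return m&b
# plate
c=np.array([(133,65),(300,93),(232,453),(67,425)])/5+[265,165]-0.4
P=onplane(t,c,.012)
print("plate",P.round(4));print("sides",[np.linalg.norm(P[i]-P[(i+1)%4]).round(4) for i in range(4)])
for a,b in((0,3),(1,2)): d=P[b]-P[a];print("ang x",np.degrees(np.arctan2(d[1],d[0])))
for a,b in((0,1),(3,2)): d=P[b]-P[a];print("ang y+90",np.degrees(np.arctan2(d[1],d[0]))+90)
print("centre",P.mean(0))
# white dot top and side
def white(s,box):
    x0,y0,x1,y1=box;f=s["frame"][y0:y1,x0:x1].astype(int);m=(f.min(2)>190);y,x=np.nonzero(m);return (x.mean()+x0,y.mean()+y0,len(x))
wt=white(t,(304,178,318,192));ws=white(s,(248,176,264,188));print(wt,ws)
print("dot top@.116",onplane(t,wt[:2],.116))
o1,d1=rays(t,wt[:2]);o2,d2=rays(s,ws[:2]);A=np.c_[d1[0],-d2[0]];k=np.linalg.lstsq(A,o2-o1,rcond=None)[0];p,q=o1+d1[0]*k[0],o2+d2[0]*k[1];print("tri",p,q,np.linalg.norm(p-q))
# blue handles / red lever / yellow bar top
for nm,lo,hi,box,z in(("blue",(100,120,60),(125,255,255),(285,200,325,255),.071),("red",(0,150,80),(8,255,255),(305,220,325,270),.069),("red2",(172,150,80),(180,255,255),(305,220,325,270),.069)):
    m=mask(t["frame"],lo,hi,box);n,l,st,ce=cv2.connectedComponentsWithStats(m)
    for i in range(1,n):
        if st[i,4]<15: continue
        y,x=np.nonzero(l==i);W=onplane(t,np.c_[x,y],z);cc=W.mean(0);u=np.linalg.svd(W[:,:2]-cc[:2],full_matrices=False)[2][0];pr=(W[:,:2]-cc[:2])@u
        print(nm,st[i],cc.round(4),"ang",np.degrees(np.arctan2(u[1],u[0])),"ends",(cc[:2]+u*pr.min()).round(4),(cc[:2]+u*pr.max()).round(4))
E
python3 meas.py
```

```text
plate [[ 0.7201  0.0171  0.012 ]
 [ 0.7049 -0.0793  0.012 ]
 [ 0.4966 -0.0414  0.012 ]
 [ 0.511   0.0516  0.012 ]]
sides [np.float64(0.0976), np.float64(0.2117), np.float64(0.0941), np.float64(0.212)]
ang x 170.63541604103696
ang x 169.69939201513318
ang y+90 -8.984417059203082
ang y+90 -8.812929652582639
centre [ 0.60814775 -0.01297812  0.012     ]
(np.float64(310.3333333333333), np.float64(184.16666666666666), 6) (np.float64(255.0), np.float64(180.71428571428572), 7)
dot top@.116 [[ 0.67642016 -0.03357134  0.116     ]]
tri [ 0.67632389 -0.03355358  0.11640033] [ 0.67477401 -0.03349384  0.11602498] 0.001595804390764354
blue [295 208   8  30  85] [ 0.5779 -0.0033  0.071 ] ang 170.72031147261882 ends [ 0.62   -0.0101] [0.5394 0.003 ]
blue [314 211   4  39  86] [ 0.5599 -0.0504  0.071 ] ang -176.4080002048291 ends [ 0.6122 -0.0471] [ 0.5079 -0.0536]
red [311 232   4  33  66] [ 0.5053 -0.0431  0.069 ] ang 176.727272338631 ends [ 0.5543 -0.0459] [ 0.4672 -0.0409]
```

```bash
cat >> h.py <<'E'
from scipy.spatial.transform import Rotation as Ro
O=np.array([.6764,-.0336]);YAW=np.radians(170.6)
XH=np.array([np.cos(YAW),np.sin(YAW)]);YH=np.array([-XH[1],XH[0]])
def p2w(x,y,z): return np.r_[O+XH*x/1e3+YH*y/1e3,z/1e3]
def w2p(P): d=np.asarray(P)[:2]-O;return np.r_[d@XH,d@YH,P[2]]*1e3
def Rt(o): return Ro.from_euler("xyz",o["orientation"],degrees=True).as_matrix()
def rel(o,target,zdir=None):
    R=Rt(o);print("tool offset",(R.T@(np.asarray(target)-o["tool_pos"])).round(4))
    if zdir is not None:
        v=R.T@np.r_[zdir,0];a=np.degrees(np.arctan2(-v[1],v[2]));print("roll needed",a,"or",(a+180+180)%360-180)
E
python3 - <<'E'
from h import *
from plant import ctrl
o=ctrl.get_obs();print(Rt(o).round(3));rel(o,p2w(112,12,120),YH)
t=load("top0.npz");s=load("side0.npz")
# check projections
for n,im in(("t",t),("s",s)):
    f=im["frame"].copy()
    f=cv2.resize(f,None,fx=5,fy=5,interpolation=cv2.INTER_CUBIC)
    for p in((0,0,116),(60,-16.5,71),(60,-7.5,71),(140,-16.5,71),(140,-7.5,71),(108,41,71),(108,33,71),(193,42,69),(206,42,69)):
        u=proj(im,p2w(*p))[0];cv2.circle(f,tuple(((u+.5)*5).astype(int)),3,(0,255,0),-1)
    b=(265,165,355,275) if n=="t" else (230,165,350,245)
    cv2.imwrite(f"pics/chk_{n}.png",f[b[1]*5:b[3]*5,b[0]*5:b[2]*5])
# yellow bar orientation: top pixels of bar in top
m=cv2.inRange(cv2.cvtColor(t["frame"],cv2.COLOR_BGR2HSV),(20,120,150),(35,255,255));m[:, :300]=0;m[:,325:]=0;m[:180]=0;m[190:]=0
print(m[178:196,298:324]//255)
E
```

```text
[[-0.001 -0.965 -0.263]
 [ 0.001 -0.263  0.965]
 [-1.     0.     0.002]]
tool offset [ 0.0711 -0.537   0.5001]
roll needed -155.3752494511022 or 24.624750548897794
[[0 0 0 0 0 0 0 0 0 0 0 0 0 0 0 0 0 0 0 0 0 0 0 0 0 0]
 [0 0 0 0 0 0 0 0 0 0 0 0 0 0 0 0 0 0 0 0 0 0 0 0 0 0]
 [0 0 0 0 0 0 0 0 0 0 1 1 1 1 1 1 0 0 0 0 0 0 0 0 0 0]
 [0 0 0 0 0 0 1 1 1 1 1 1 1 1 1 1 1 0 0 0 0 0 0 0 0 0]
 [0 0 0 0 1 1 1 1 1 1 1 1 1 1 1 1 1 1 0 0 0 0 0 0 0 0]
 [0 0 0 1 1 1 1 1 1 1 1 0 0 0 0 1 1 1 1 1 1 0 0 0 0 0]
 [0 0 0 1 1 1 1 1 1 1 1 0 0 0 0 1 1 1 1 1 1 1 1 0 0 0]
 [0 0 0 1 1 1 1 1 1 1 1 0 0 0 0 1 1 1 1 1 1 1 1 0 0 0]
 [0 0 0 0 0 0 0 1 1 1 1 1 1 1 1 1 1 1 1 1 1 1 1 0 0 0]
 [0 0 0 0 0 0 0 0 0 0 0 0 0 0 0 0 0 0 0 0 0 0 0 0 0 0]
 [0 0 0 0 0 0 0 0 0 0 0 0 0 0 0 0 0 0 0 0 0 0 0 0 0 0]
 [0 0 0 0 0 0 0 1 1 1 1 1 1 1 1 1 0 0 0 0 0 0 0 0 0 0]
 [0 0 0 0 0 0 0 0 0 0 0 0 0 0 0 0 0 0 0 0 0 0 0 0 0 0]
 [0 0 0 0 0 0 0 0 0 0 0 0 0 0 0 0 0 0 0 0 0 0 0 0 0 0]
 [0 0 0 0 0 0 0 0 0 0 0 0 0 0 0 0 0 0 0 0 0 0 0 0 0 0]
 [0 0 0 0 0 0 0 0 0 0 0 0 0 0 0 0 0 0 0 0 0 0 0 0 0 0]
 [0 0 0 0 0 0 0 0 0 0 0 0 0 0 0 0 0 0 0 0 0 0 0 0 0 0]
 [0 0 0 0 0 0 0 0 0 0 0 0 0 0 0 0 0 0 0 0 0 0 0 0 0 0]]
```

View pics/chk_t.png

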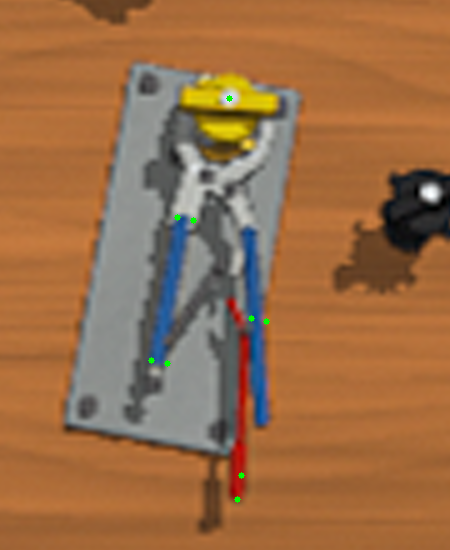

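View pics/chk_s.png

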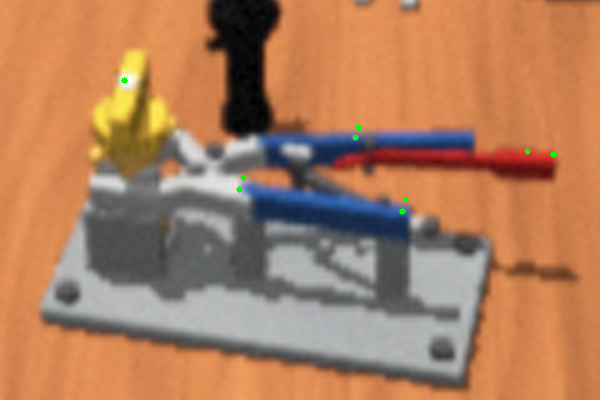

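>>> {"method": "servo_tool", "body": {
  "motion": [
    {"offset":[0,-0.043,0.04],"roll":0,"claw":1},
    {"offset":[0,-0.043,0.04],"roll":0,"claw":1},
    {"offset":[0,-0.043,0.04],"roll":0,"claw":1},
    {"offset":[0,-0.043,0.04],"roll":0,"claw":1},
    {"offset":[0,-0.043,0.04],"roll":0,"claw":1},
    {"offset":[0,-0.043,0.04],"roll":0,"claw":1},
    {"offset":[0,-0.043,0.04],"roll":0,"claw":1},
    {"offset":[0,-0.043,0.04],"roll":0,"claw":1},
    {"offset":[0,-0.043,0.04],"roll":0,"claw":1},
    {"offset":[0,-0.043,0.04],"roll":0,"claw":1},
    {"offset":[0,-0.043,0.04],"roll":8.2,"claw":1},
    {"offset":[0,0,0],"roll":8.2,"claw":1}
  ]
}}

```text
clock: 1.6
tool_pos: [0.5196, -0.0994, 0.1906]
orientation: [83.7, 90.0, 172.4]
force: [-0.6, -0.8, 0.8]
opening: 0.0877
```

```bash
sed -i 's/-.0336\])/-.0326])/' h.py
cat > st.py <<'E'
from h import *
from plant import ctrl
import sys
o=ctrl.get_obs()
print("t",o["clock"],"tcp pliers",w2p(o["tool_pos"]).round(1),"opening",round(o["opening"],4),"joints",o["joint_pos"].round(1),"F",o["force"].round(1),"M",o["moment"].round(2))
R=Rt(o);print("F pliers",(XH@o["force"][:2]).round(1),(YH@o["force"][:2]).round(1))
if len(sys.argv)>3: rel(o,p2w(*map(float,sys.argv[1:4])),YH)
E
python3 st.py 112 12 110
```

```text
t 1.6 tcp pliers [143.8  91.5 190.6] opening 0.0877 joints [  10.4    6.8  -17.7   -0.   -65.6 -101.6] F [-0.6 -0.8  0.8] M [-0.12  0.07  0.01]
F pliers 0.5 0.9
tool offset [ 0.0806 -0.0428  0.0741]
roll needed -171.80677012278554 or 8.193229877214463
```

>>> {"method": "servo_tool", "body": {
  "motion": [
    {"offset":[0,-0.0214,0.037],"roll":0,"claw":1},
    {"offset":[0,-0.0214,0.037],"roll":0,"claw":1},
    {"offset":[0.03,0,0],"roll":8.2,"claw":1},
    {"offset":[0.03,0,0],"roll":0,"claw":1},
    {"offset":[0,0,0],"roll":0,"claw":1}
  ]
}}

```text
clock: 2.22
tool_pos: [0.5604, -0.0296, 0.129]
orientation: [110.3, 89.7, -169.0]
force: [0.1, 0.5, 0.6]
opening: 0.0879
```

```bash
python3 st.py 112 12 43
python3 - <<'E'
from h import *
from plant import ctrl
s=ctrl.snapshot("side");crop(s,200,100,380,250,4,"pics/s2.png")
s=ctrl.snapshot("top");crop(s,250,150,370,290,4,"pics/t2.png")
E
```

```text
t 2.225 tcp pliers [114.9  16.  129. ] opening 0.0879 joints [  16.9   12.9  -18.6   -0.   -58.7 -116.3] F [0.1 0.5 0.6] M [-0.07 -0.08  0.02]
F pliers 0.0 -0.5
tool offset [ 0.0859 -0.0033  0.0041]
roll needed -179.96596054629447 or 0.03403945370553174
```

View pics/s2.png

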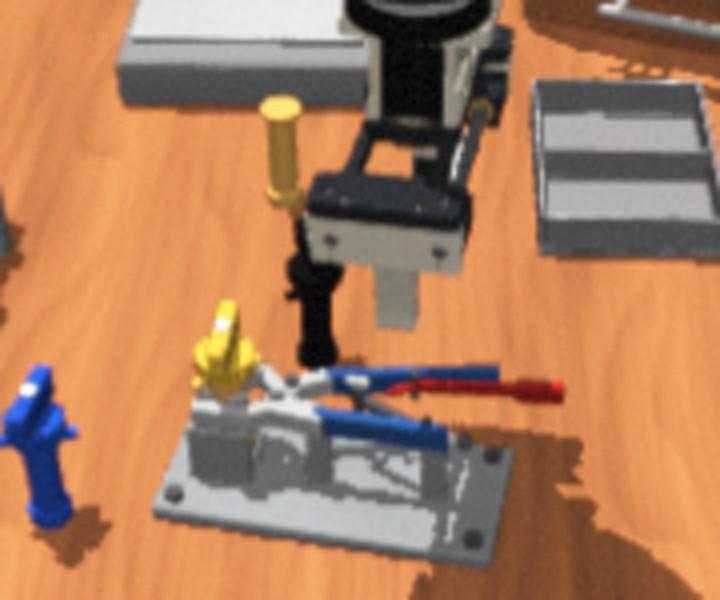

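View pics/t2.png

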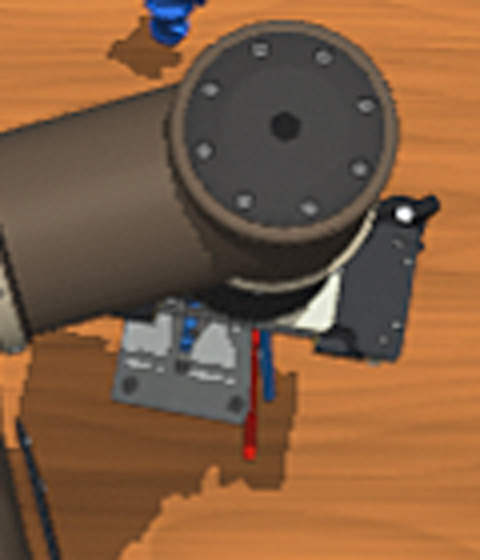

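Run:
```python
from h import *
t=load("top0.npz");s=load("side0.npz")
a=(430/5+265-.4,190/5+165-.4)
b0=onplane(t,(340,218),0)
for z in(.06,.08,.1,.12): print(z,onplane(t,a,z), w2p(onplane(t,a,z)[0]))
# side head top
sm=s["frame"].max(2)<45
y,x=np.nonzero(sm[150:195,268:292]);print("side black bbox",x.min()+268,x.max()+268,y.min()+150,y.max()+150)
u=(x[y==y.min()].mean()+268,y.min()+150)
o1,d1=rays(t,a);o2,d2=rays(s,u);k=np.linalg.lstsq(np.c_[d1[0],-d2[0]],o2-o1,rcond=None)[0]
p,q=o1+d1[0]*k[0],o2+d2[0]*k[1];print(p,q,w2p(p))
foot=(x[y==y.max()].mean()+268,y.max()+150);print("foot",onplane(s,foot,0),w2p(onplane(s,foot,0)[0]))
```

```text
0.06 [[ 0.63921549 -0.14774347  0.06      ]] [ 17.87927981 119.67053647  60.        ]
0.08 [[ 0.63514657 -0.1452238   0.08      ]] [ 22.30509102 117.84925797  80.        ]
0.1 [[ 0.63107765 -0.14270412  0.1       ]] [ 26.73090223 116.02797946 100.        ]
0.12 [[ 0.62700873 -0.14018445  0.12      ]] [ 31.15671344 114.20670096 120.        ]
side black bbox 273 284 155 191
[ 0.62796526 -0.14077678  0.11529836] [ 0.63268355 -0.14106103  0.11629408] [ 30.1162843  114.634851   115.29835735]
foot [[ 0.6284751  -0.13351007  0.        ]] [ 30.80013354 107.38244754   0.        ]
```

>>> {"method": "servo_tool", "body": {
  "motion": [
    {"offset":[0,-0.0033,0.0041],"roll":0,"claw":1},
    {"offset":[0.02,0,0],"roll":0,"claw":1},
    {"offset":[0.02,0,0],"roll":0,"claw":1},
    {"offset":[0.02,0,0],"roll":0,"claw":1},
    {"offset":[0.02,0,0],"roll":0,"claw":1},
    {"offset":[0.006,0,0],"roll":0,"claw":1},
    {"offset":[0,0,0],"roll":0,"claw":1}
  ]
}}

```text
clock: 3.2
tool_pos: [0.5669, -0.0258, 0.0459]
orientation: [-78.3, 90.0, 2.4]
force: [-0.3, 0.5, 0.9]
opening: 0.0875
```

```bash
python3 st.py 112 4 43
python3 - <<'E'
from h import *
from plant import ctrl
s=ctrl.snapshot("side");crop(s,220,130,370,250,5,"pics/s3.png")
E
```

```text
t 3.2 tcp pliers [109.2  11.1  45.9] opening 0.0875 joints [  17.2   18.4  -23.7    0.   -47.9 -116.5] F [-0.3  0.5  0.9] M [-0.04 -0.   -0.03]
F pliers 0.4 -0.5
tool offset [0.0029 0.0028 0.0071]
roll needed -179.960456672725 or 0.03954332727499832
```

View pics/s3.png

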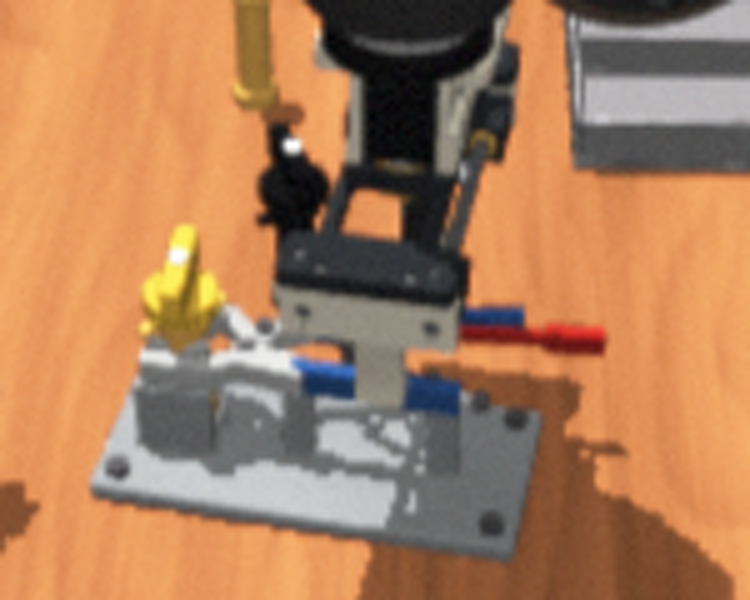

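>>> {"method": "servo_tool", "body": {
  "motion": [
    {"offset":[0.002,0.003,0.007],"roll":0,"claw":0.7},
    {"offset":[0,0,0],"roll":0,"claw":0.4},
    {"offset":[0,0,0],"roll":0,"claw":0.15},
    {"offset":[0,0,0],"roll":0,"claw":0.15}
  ]
}}

```text
clock: 3.75
tool_pos: [0.5646, -0.0185, 0.0434]
orientation: [-71.6, 90.0, 9.1]
force: [-0.4, -0.0, -0.3]
opening: 0.0539
```

```bash
python3 st.py 112 4 43
```

```text
t 3.75 tcp pliers [112.6   4.3  43.4] opening 0.0539 joints [  18.    18.3  -24.1    0.   -47.5 -117.3] F [-0.4 -0.  -0.3] M [-0.02  0.   -0.01]
F pliers 0.4 0.1
tool offset [ 0.0004 -0.0006  0.0003]
roll needed -179.96627772902517 or 0.0337222709748346
```

>>> {"method": "servo_tool", "body": {
  "motion": [
    {"offset":[0,0,0],"roll":0,"claw":0.08},
    {"offset":[0,0,0],"roll":0,"claw":0.0},
    {"offset":[0,0,0.001],"roll":0,"claw":-0.05},
    {"offset":[0,0,0.001],"roll":0,"claw":-0.05}
  ]
}}

```text
clock: 4.25
tool_pos: [0.5648, -0.0165, 0.0432]
orientation: [116.9, 90.0, -162.5]
force: [0.2, -0.2, 1.5]
opening: 0.0421
```

```bash
python3 st.py 112 2 43
```

```text
t 4.25 tcp pliers [112.7   2.3  43.2] opening 0.0421 joints [  18.2   18.4  -24.1   -0.   -47.5 -117.5] F [ 0.2 -0.2  1.5] M [-0.04 -0.02  0.02]
F pliers -0.3 0.1
tool offset [ 0.0002 -0.0007  0.0003]
roll needed -179.97481890545282 or 0.025181094547178873
```

>>> {"method": "servo_tool", "body": {
  "motion": [
    {"offset":[0,0,0.0],"roll":0,"claw":-0.1},
    {"offset":[0,0,0.0],"roll":0,"claw":-0.14},
    {"offset":[0,0,0],"roll":0,"claw":-0.14}
  ]
}}

```text
clock: 4.62
tool_pos: [0.5648, -0.0165, 0.0433]
orientation: [108.2, 90.0, -171.2]
force: [0.2, -0.2, 0.1]
opening: 0.0376
```

```bash
python3 st.py 112 2 43
python3 - <<'E'
from h import *
from plant import ctrl
s=ctrl.snapshot("side");crop(s,220,130,370,250,5,"pics/s4.png")
s=ctrl.snapshot("top");crop(s,250,150,370,290,4,"pics/t4.png")
E
```

```text
t 4.625 tcp pliers [112.7   2.3  43.3] opening 0.0376 joints [  18.2   18.4  -24.1   -0.   -47.5 -117.5] F [ 0.2 -0.2  0.1] M [-0.01 -0.08 -0.04]
F pliers -0.3 0.1
tool offset [ 0.0003 -0.0007  0.0003]
roll needed -179.96919290597006 or 0.030807094029938753
```

View pics/s4.png

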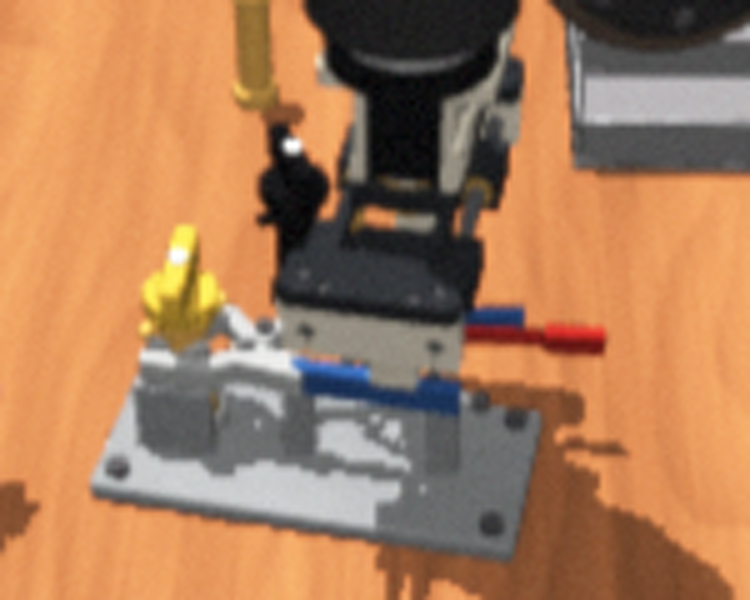

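View pics/t4.png

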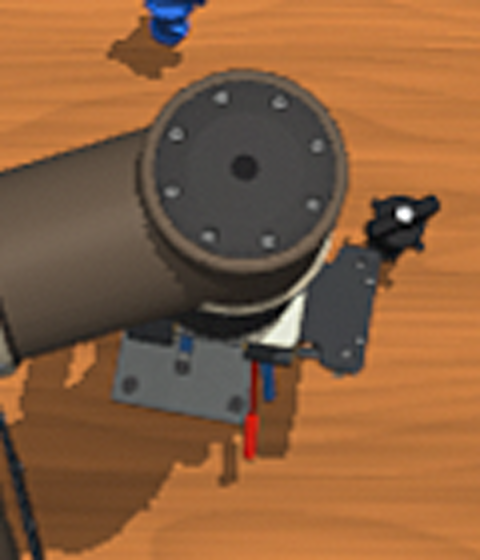

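Run:
```python
from h import *
from plant import ctrl
s=ctrl.snapshot("side");np.savez("side5.npz",**s)
for v in range(196,214):
    for u in (298,300):
        P=depthpts(s,[(u,v)])[0];print(u,v,s["frame"][v,u],w2p(P).round(1),end=" | ")
    print()
f=cv2.resize(s["frame"][170:230,250:340],None,fx=8,fy=8,interpolation=cv2.INTER_NEAREST);cv2.imwrite("pics/s5.png",f)
print(ctrl.get_obs()["clock"])
```

```text
298 196 [128 143 148] [124.8 -92.5 168.6] | 300 196 [131 143 149] [129.3 -93.8 170.5] | 
298 197 [131 145 153] [124.1 -88.9 162.6] | 300 197 [133 147 151] [128.2 -87.8 162.3] | 
298 198 [127 140 148] [123.8 -87.1 158.1] | 300 198 [132 145 151] [128.  -86.6 158.4] | 
298 199 [131 144 150] [123.9 -87.2 155.4] | 300 199 [132 145 151] [128.2 -87.1 156.1] | 
298 200 [132 145 151] [123.7 -86.4 151.8] | 300 200 [129 141 148] [128.2 -87.1 153.2] | 
298 201 [128 142 147] [123.6 -85.8 148.5] | 300 201 [131 144 148] [128.4 -87.9 151.1] | 
298 202 [131 142 149] [124.  -87.3 146.9] | 300 202 [127 141 146] [128.1 -86.1 146.6] | 
298 203 [122 136 141] [114.  -33.5  94.7] | 300 203 [126 137 144] [118.7 -33.8  95.8] | 
298 204 [125 139 144] [114.1 -34.   92. ] | 300 204 [123 137 144] [118.7 -33.4  92.3] | 
298 205 [130 143 149] [113.9 -33.1  88. ] | 300 205 [126 139 146] [119.2 -36.1  91.7] | 
298 206 [122 133 141] [113.9 -32.9  84.6] | 300 206 [127 136 145] [118.4 -31.3  84. ] | 
298 207 [107 102  98] [111.1 -17.5  67. ] | 300 207 [108 105 102] [118.3 -30.4  80. ] | 
298 208 [90 60 44] [111.3 -18.5  64.6] | 300 208 [89 64 49] [115.7 -15.6  62.9] | 
298 209 [85 50 27] [111.5 -19.5  62.4] | 300 209 [84 48 27] [116.4 -19.3  63.1] | 
298 210 [88 55 34] [111.2 -17.6  57.3] | 300 210 [89 52 29] [116.5 -19.5  60. ] | 
298 211 [89 72 67] [103.1  26.   12.3] | 300 211 [94 71 60] [116.5 -19.5  56.6] | 
298 212 [103 104  99] [103.9  21.9  12.7] | 300 212 [102  96  90] [108.9  23.2  12.4] | 
298 213 [120 120 116] [105.   16.2  14.7] | 300 213 [110 107 107] [109.8  18.5  13.4] | 
4.775
```

View pics/s5.png

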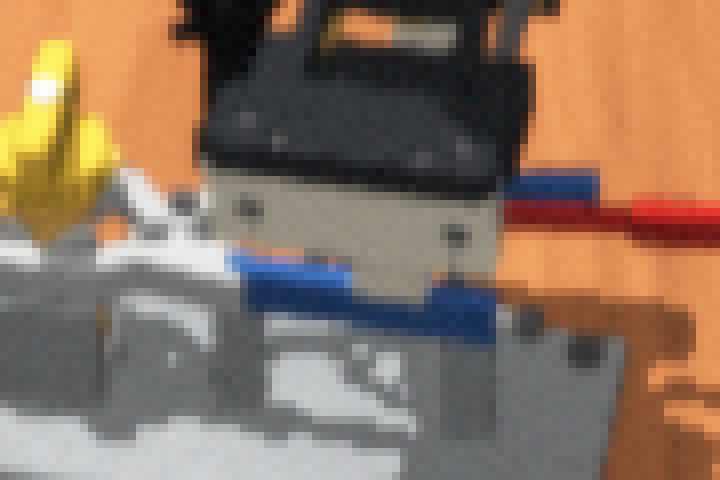

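Run:
```python
from h import *
from plant import ctrl
s=load("side0.npz");print(proj(s,[[.177,-.651,.191],[.177,-.651,.229]]))
f=s["frame"][0:80,370:480].copy();f=cv2.resize(f,None,fx=7,fy=7,interpolation=cv2.INTER_NEAREST)
for P,c in(([.177,-.651,.191],(0,255,0)),([.177,-.651,.229],(0,0,255))):
    u=proj(s,[P])[0];cv2.circle(f,(int((u[0]-370+.5)*7),int((u[1]+.5)*7)),4,c,-1)
cv2.imwrite("pics/s0tcp.png",f)
s=load("side5.npz")
f=cv2.resize(s["frame"][130:240,240:340],None,fx=6,fy=6,interpolation=cv2.INTER_NEAREST)
o=ctrl.get_obs()
for dz,c in((0,(0,255,0)),(.037,(0,0,255)),(.066,(255,0,255)),(.103,(255,255,0))):
    u=proj(s,[o["tool_pos"]+[0,0,dz]])[0];cv2.circle(f,(int((u[0]-240+.5)*6),int((u[1]-130+.5)*6)),4,c,-1)
cv2.imwrite("pics/s5tcp.png",f)
```

```text
[[418.9740472   53.17463467]
 [421.14043932  42.15726474]]
```

View pics/s0tcp.png

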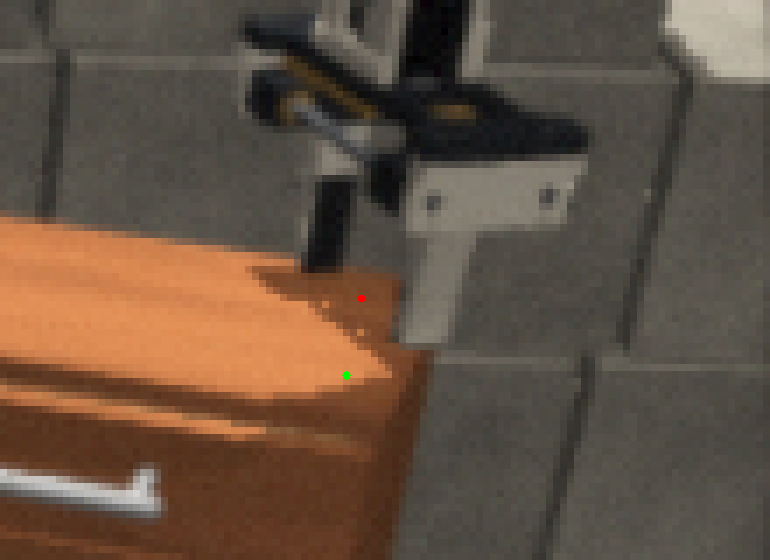

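View pics/s5tcp.png

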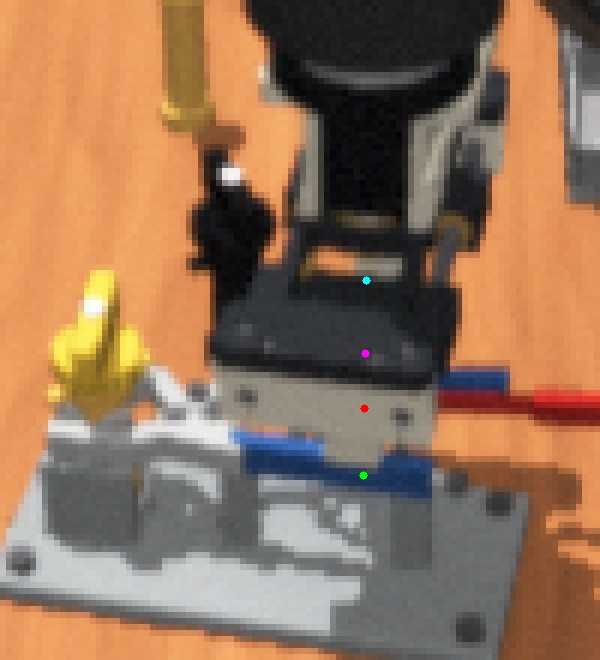

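Something doesn't add up. The handle hasn't moved, and the picture puts the fingertips about 37 mm above the reported TCP, already so at the start. I'll lift, turn the gripper so the side camera sees both fingers, and measure the tool offset.

>>> {"method": "servo_tool", "body": {
  "motion": [
    {"offset":[-0.03,0,0],"roll":0,"claw":1},
    {"offset":[-0.03,0,0],"roll":0,"claw":1},
    {"offset":[-0.03,0,0],"roll":-10,"claw":1},
    {"offset":[-0.03,0,0],"roll":-10,"claw":1},
    {"offset":[0,0,0],"roll":-10,"claw":1},
    {"offset":[0,0,0],"roll":-10,"claw":1},
    {"offset":[0,0,0],"roll":-10,"claw":1},
    {"offset":[0,0,0],"roll":-10,"claw":1},
    {"offset":[0,0,0],"roll":-10,"claw":1},
    {"offset":[0,0,0],"roll":-10,"claw":1},
    {"offset":[0,0,0],"roll":-10,"claw":1},
    {"offset":[0,0,0],"roll":0,"claw":1}
  ]
}}

```text
clock: 6.28
tool_pos: [0.5648, -0.0165, 0.1633]
orientation: [-22.9, 90.0, 147.6]
force: [-0.1, 0.2, 0.7]
opening: 0.0877
```

```bash
python3 st.py 112 4 43
python3 - <<'E'
from h import *
from plant import ctrl
s=ctrl.snapshot("side");np.savez("side6.npz",**s);crop(s,220,60,380,220,5,"pics/s6.png")
f=cv2.resize(s["frame"][90:200,240:370],None,fx=6,fy=6,interpolation=cv2.INTER_CUBIC)
o=ctrl.get_obs();R=Rt(o)
for dx in(0,-.037,-.066,-.103):
    for dz in(-.044,0,.044):
        P=o["tool_pos"]+R@[dx,0,dz];u=proj(s,[P])[0];print(dx,dz,u.round(1));cv2.circle(f,(int((u[0]-240+.5)*6),int((u[1]-90+.5)*6)),3,(0,255,0),-1)
cv2.imwrite("pics/s6.png",f)
E
```

```text
t 6.275 tcp pliers [112.8   2.4 163.3] opening 0.0877 joints [ 18.2  11.4 -15.8  -0.  -62.8 -27.6] F [-0.1  0.2  0.7] M [0.04 0.09 0.  ]
F pliers 0.2 -0.2
tool offset [ 0.1203  0.0016 -0.0008]
roll needed -90.03824801417072 or 89.96175198582927
0 -0.044 [282. 168.]
0 0 [300.8 170.4]
0 0.044 [319.8 172.8]
-0.037 -0.044 [281.7 154.9]
-0.037 0 [301.  157.2]
-0.037 0.044 [320.6 159.5]
-0.066 -0.044 [281.5 144. ]
-0.066 0 [301.2 146.3]
-0.066 0.044 [321.2 148.6]
-0.103 -0.044 [281.2 129.5]
-0.103 0 [301.4 131.7]
-0.103 0.044 [322. 134.]
```

View pics/s6.png

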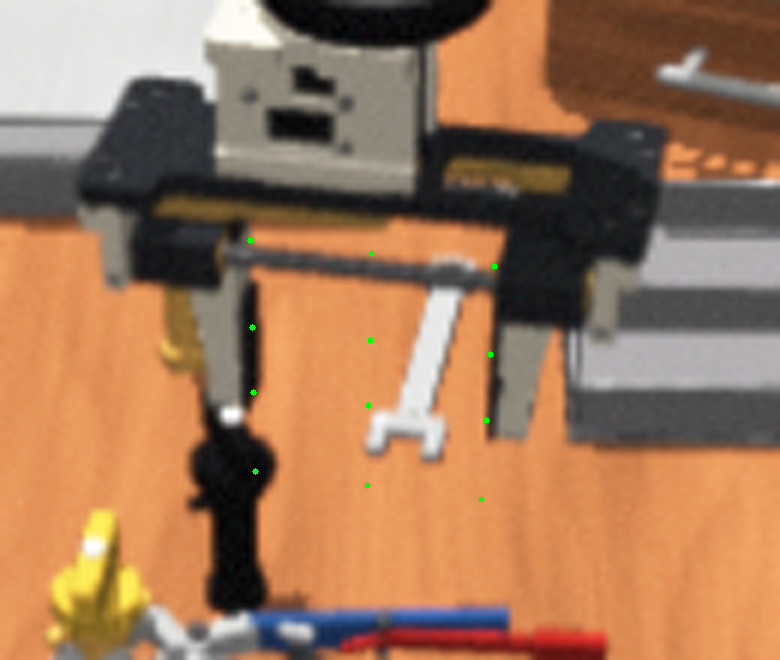

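Run:
```python
from h import *
from plant import ctrl
s=load("side6.npz");o=ctrl.get_obs();R=Rt(o)
for u in (275,278,325,327):
  for v in range(138,166,2):
    P=depthpts(s,[(u,v)])[0];q=R.T@(P-o["tool_pos"])*1e3
    print(u,v,s["frame"][v,u],"tool xyz",q.round(1), "w",P.round(3))
# depth vs known: plate top & cap
for uv in((247,232),(320,233),(255,180),(290,210)): pass
s0=load("side0.npz")
for uv in((243,222),(315,232),(255,181),(333,197),(285,208)): print(uv,s0["frame"][uv[1],uv[0]],w2p(depthpts(s0,[uv])[0]).round(1))
```

```text
275 138 [72 78 80] tool xyz [-108.1  -42.3  -47.2] w [0.618 0.017 0.271]
275 140 [124 135 142] tool xyz [-83.  -12.4 -55.2] w [ 0.621 -0.014  0.246]
275 142 [121 137 141] tool xyz [-77.  -11.  -55.7] w [ 0.622 -0.015  0.24 ]
275 144 [121 136 141] tool xyz [-71.2 -10.1 -56.1] w [ 0.622 -0.016  0.234]
275 146 [126 139 144] tool xyz [-67.6 -12.5 -55.6] w [ 0.622 -0.013  0.231]
275 148 [126 140 148] tool xyz [-61.3 -11.1 -56.2] w [ 0.622 -0.015  0.225]
275 150 [120 135 142] tool xyz [-56.5 -11.8 -56.1] w [ 0.622 -0.014  0.22 ]
275 152 [116 129 141] tool xyz [-50.4 -10.8 -56.6] w [ 0.622 -0.015  0.214]
275 154 [117 131 140] tool xyz [-46.  -12.1 -56.4] w [ 0.622 -0.014  0.209]
275 156 [106 114 122] tool xyz [-41.1 -12.8 -56.3] w [ 0.622 -0.013  0.204]
275 158 [35 38 39] tool xyz [ 58.4 113.8 -90. ] w [ 0.635 -0.144  0.105]
275 160 [14 15 17] tool xyz [ 66.9 116.5 -90.9] w [ 0.635 -0.147  0.096]
275 162 [17 19 29] tool xyz [ 73.6 116.6 -91.2] w [ 0.635 -0.147  0.09 ]
275 164 [28 24 25] tool xyz [ 78.2 113.9 -90.6] w [ 0.635 -0.144  0.085]
278 138 [118 131 137] tool xyz [-88.6 -11.8 -48.6] 
[... 2581 characters left out ...]
.1 -13.1  58.4] w [0.509 0.006 0.231]
327 154 [125 137 145] tool xyz [-62.8 -13.   58.7] w [0.509 0.006 0.226]
327 156 [126 139 146] tool xyz [-57.  -12.1  58.9] w [0.509 0.005 0.22 ]
327 158 [120 134 139] tool xyz [-51.5 -11.7  59.1] w [0.508 0.005 0.215]
327 160 [122 137 149] tool xyz [-46.9 -12.5  59.5] w [0.508 0.006 0.21 ]
327 162 [113 131 155] tool xyz [-40.8 -11.5  59.7] w [0.508 0.005 0.204]
327 164 [ 89 143 224] tool xyz [161.1 253.5  33.1] w [ 0.49  -0.261  0.002]
(243, 222) [104  98 102] [-23.5 -44.9  15.6]
(315, 232) [179 180 178] [158.3 -39.7  12.7]
(255, 181) [247 249 249] [  2.6  -2.4 118.1]
(333, 197) [ 25  29 151] [189.   34.4  68.2]
(285, 208) [81 52 37] [ 79.3 -19.5  59.6]
```

The side view shows the pads where they should be sideways, with both tips ending about 37 mm short of the reported TCP. So I take tip height as reported z + 37 mm, and I'll watch the vertical force on the way down.

>>> {"method": "servo_tool", "body": {
  "motion": [
    {"offset":[0,0,0],"roll":10,"claw":1},
    {"offset":[0,0,0],"roll":10,"claw":1},
    {"offset":[0,0,0],"roll":10,"claw":1},
    {"offset":[0,0,0],"roll":10,"claw":1},
    {"offset":[0,0,0],"roll":10,"claw":1},
    {"offset":[0,0,0],"roll":10,"claw":1},
    {"offset":[0,0,0],"roll":10,"claw":1},
    {"offset":[0,0,0],"roll":10,"claw":1},
    {"offset":[0,0,0],"roll":10,"claw":1},
    {"offset":[0.04,0,-0.01],"roll":0,"claw":1},
    {"offset":[0.045,0,0],"roll":0,"claw":1},
    {"offset":[0,0,0],"roll":0,"claw":1}
  ]
}}

```text
clock: 7.82
tool_pos: [0.5605, -0.0271, 0.0755]
orientation: [112.0, 89.6, -167.6]
force: [0.5, -0.2, 1.0]
opening: 0.0876
```

>>> {"method": "servo_tool", "body": {
  "motion": [
    {"offset":[0.015,0,0],"roll":0,"claw":1},
    {"offset":[0.015,0,0],"roll":0,"claw":1},
    {"offset":[0,0,0],"roll":0,"claw":1}
  ]
}}

```text
clock: 8.2
tool_pos: [0.5627, -0.0264, 0.0476]
orientation: [109.6, 89.9, -169.8]
force: [-0.0, -0.1, -0.7]
opening: 0.0874
```

>>> {"method": "servo_tool", "body": {
  "motion": [
    {"offset":[0.01,0,0],"roll":0,"claw":1},
    {"offset":[0,0,0],"roll":0,"claw":1}
  ]
}}

```text
clock: 8.45
tool_pos: [0.5628, -0.0264, 0.0377]
orientation: [108.0, 90.0, -171.4]
force: [0.4, 0.4, 0.2]
opening: 0.0878
```

```bash
python3 st.py 113 12 11
python3 - <<'E'
from h import *
from plant import ctrl
s=ctrl.snapshot("side");crop(s,220,130,370,250,5,"pics/s7.png")
E
```

```text
t 8.45 tcp pliers [113.1  12.5  37.7] opening 0.0878 joints [  17.2   18.7  -24.6   -0.   -46.8 -116.6] F [0.4 0.4 0.2] M [-0.01  0.01  0.  ]
F pliers -0.4 -0.4
tool offset [ 0.0267 -0.0001  0.0005]
roll needed -179.98449200468744 or 0.015507995312560752
```

View pics/s7.png

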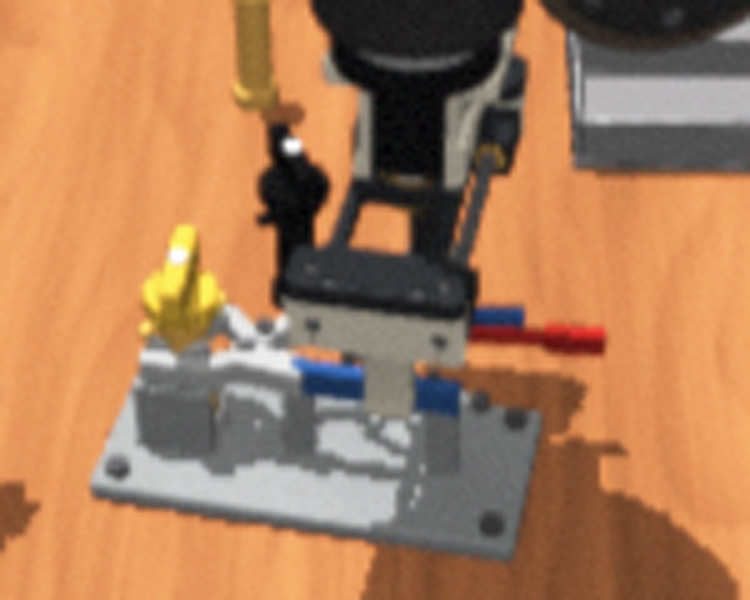

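>>> {"method": "servo_tool", "body": {
  "motion": [
    {"offset":[0.01,0,0],"roll":0,"claw":1},
    {"offset":[0.004,0,0],"roll":0,"claw":1},
    {"offset":[0,0,0],"roll":0,"claw":1}
  ]
}}

```text
clock: 8.88
tool_pos: [0.5628, -0.0265, 0.0237]
orientation: [114.3, 89.9, -165.1]
force: [-0.0, -0.2, 0.1]
opening: 0.0874
```

>>> {"method": "servo_tool", "body": {
  "motion": [
    {"offset":[0.007,0,0],"roll":0,"claw":1},
    {"offset":[0.005,0,0],"roll":0,"claw":1},
    {"offset":[0,0,0],"roll":0,"claw":1}
  ]
}}

```text
clock: 9.25
tool_pos: [0.5628, -0.0264, 0.0117]
orientation: [112.9, 89.9, -166.4]
force: [-0.3, 0.3, -0.7]
opening: 0.0873
```

```bash
python3 st.py 113 4 11
python3 - <<'E'
from h import *
from plant import ctrl
s=ctrl.snapshot("side");crop(s,220,130,370,250,5,"pics/s8.png")
from h import *
for v in range(206,222,2):print(v,w2p(depthpts(s,[(299,v)])[0]).round(1))
E
```

```text
t 9.25 tcp pliers [113.1  12.5  11.7] opening 0.0873 joints [  17.2   20.6  -26.    -0.   -43.5 -116.6] F [-0.3  0.3 -0.7] M [ 0.01 -0.04 -0.  ]
F pliers 0.3 -0.3
tool offset [ 0.0007 -0.0001  0.0085]
roll needed -179.97029447479443 or 0.029705525205571348
206 [124.2 -76.2 125.3]
208 [124.5 -77.1 120.2]
210 [120.5 -55.   93.2]
212 [120.2 -52.8  84.8]
214 [119.3 -47.9  73.6]
216 [119.3 -47.3  66.6]
218 [119.6 -48.5  61.1]
220 [119.5 -47.7  53.8]
```

View pics/s8.png

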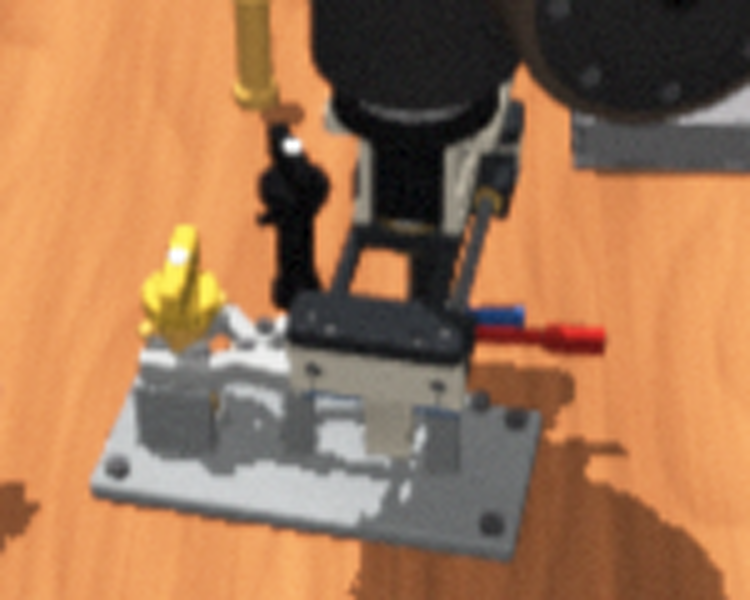

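>>> {"method": "servo_tool", "body": {
  "motion": [
    {"offset":[0,-0.003,0.004],"roll":0,"claw":0.7},
    {"offset":[0,0,0.004],"roll":0,"claw":0.4},
    {"offset":[0,0,0],"roll":0,"claw":0.25},
    {"offset":[0,0,0],"roll":0,"claw":0.25}
  ]
}}

```text
clock: 9.8
tool_pos: [0.5662, -0.0201, 0.0122]
orientation: [134.6, 89.8, -144.8]
force: [-1.4, -9.6, 2.2]
opening: 0.0564
```

```bash
python3 st.py 111 4 11
```

```text
t 9.8 tcp pliers [110.7   5.7  12.2] opening 0.0564 joints [ 1.780e+01  2.090e+01 -2.550e+01  1.000e-01 -4.380e+01 -1.172e+02] F [-1.4 -9.6  2.2] M [-3.34  0.8   0.08]
F pliers -0.2 9.7
tool offset [0.0012 0.0003 0.0017]
roll needed -179.95374742979132 or 0.046252570208679344
```

>>> {"method": "servo_tool", "body": {
  "motion": [
    {"offset":[0,0,0],"roll":0,"claw":0.15},
    {"offset":[0,0,0.001],"roll":0,"claw":0.1},
    {"offset":[0,0,0],"roll":0,"claw":0.05},
    {"offset":[0,0,0],"roll":0,"claw":0.05}
  ]
}}

```text
clock: 10.3
tool_pos: [0.5653, -0.0204, 0.0121]
orientation: [133.3, 89.7, -146.1]
force: [-4.5, -11.2, 4.2]
opening: 0.0465
```

```bash
python3 st.py 111 4 11
```

```text
t 10.3 tcp pliers [111.6   6.1  12.1] opening 0.0465 joints [ 1.780e+01  2.080e+01 -2.560e+01  1.000e-01 -4.390e+01 -1.173e+02] F [ -4.5 -11.2   4.2] M [-4.28  1.43  0.07]
F pliers 2.6 11.8
tool offset [ 0.0011 -0.0006  0.0021]
roll needed -179.99543141172416 or 0.0045685882758448315
```

>>> {"method": "servo_tool", "body": {
  "motion": [
    {"offset":[0,0,0.001],"roll":0,"claw":0.0},
    {"offset":[0,0,0.0],"roll":0,"claw":-0.04},
    {"offset":[0,0,0],"roll":0,"claw":-0.08},
    {"offset":[0,0,0],"roll":0,"claw":-0.08}
  ]
}}

```text
clock: 10.8
tool_pos: [0.5683, -0.0168, 0.0124]
orientation: [-59.6, 89.9, 21.0]
force: [0.2, -0.2, -1.0]
opening: 0.0408
```

```bash
python3 st.py 111 4 11
```

```text
t 10.8 tcp pliers [109.3   2.1  12.4] opening 0.0408 joints [  18.    20.9  -25.4   -0.   -43.6 -117.4] F [ 0.2 -0.2 -1. ] M [-0.02 -0.05 -0.01]
F pliers -0.2 0.2
tool offset [ 0.0014  0.0017 -0.0019]
roll needed -179.97024509117784 or 0.029754908822155812
```

Run:
```python
from h import *
from plant import ctrl
s=ctrl.snapshot("side");crop(s,220,130,370,250,5,"pics/s9.png")
s=ctrl.snapshot("top");crop(s,250,150,370,290,4,"pics/t9.png")
```

```text
(no output)
```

View pics/s9.png

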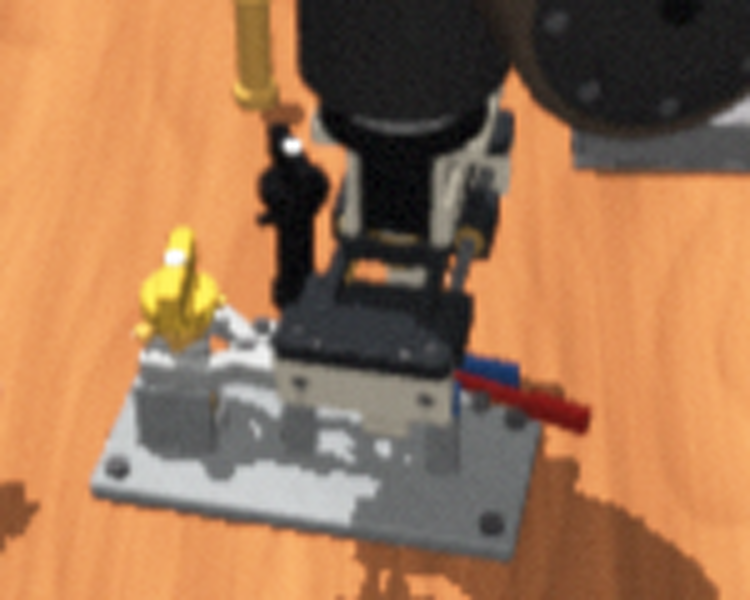

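View pics/t9.png

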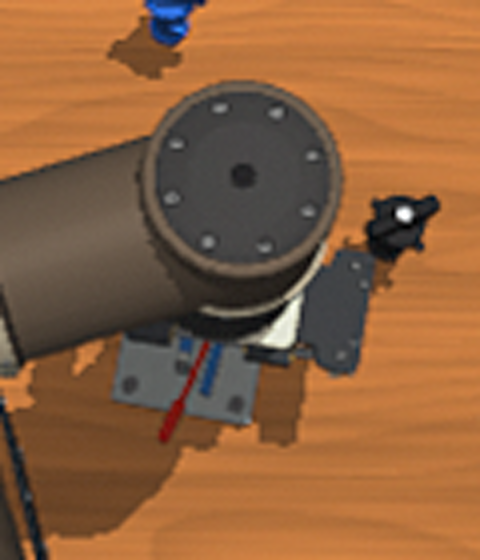

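The handle has snapped over: the lever tail has crossed to the fixed side (top pixel ~(292,256)) and the force is gone. I'll open, lift and turn towards the cap.

>>> {"method": "servo_tool", "body": {
  "motion": [
    {"offset":[0,0,0],"roll":0,"claw":0.8},
    {"offset":[0,0,0],"roll":0,"claw":0.8},
    {"offset":[0,0,0],"roll":0,"claw":0.8},
    {"offset":[0,0,0],"roll":0,"claw":0.8},
    {"offset":[-0.03,0,0],"roll":0,"claw":0.8},
    {"offset":[-0.05,0,0],"roll":0,"claw":0.8},
    {"offset":[-0.05,0,0],"roll":-10,"claw":0.8},
    {"offset":[0,0.06,0],"roll":0,"claw":0.8},
    {"offset":[0,0.06,0],"roll":0,"claw":0.8},
    {"offset":[0,0,0],"roll":0,"claw":0.8}
  ]
}}

```text
clock: 12.15
tool_pos: [0.4439, -0.0189, 0.1426]
orientation: [-8.0, 89.9, 82.7]
force: [-0.1, -0.2, 1.2]
opening: 0.0789
```

```bash
python3 st.py 0 0 100
python3 - <<'E'
from h import *
from plant import ctrl
for n in("top","side"):
    s=ctrl.snapshot(n);np.savez(n+"10.npz",**s);cv2.imwrite(f"pics/{n}10.png",s["frame"])
E
```

```text
t 12.15 tcp pliers [231.6  24.4 142.6] opening 0.0789 joints [ 2.310e+01  7.000e-01 -3.110e+01 -1.000e-01 -5.820e+01 -1.124e+02] F [-0.1 -0.2  1.2] M [-0.   -0.15 -0.03]
F pliers 0.1 0.2
tool offset [ 0.0426 -0.2323 -0.0164]
roll needed -169.95128706909384 or 10.048712930906163
```

View pics/top10.png

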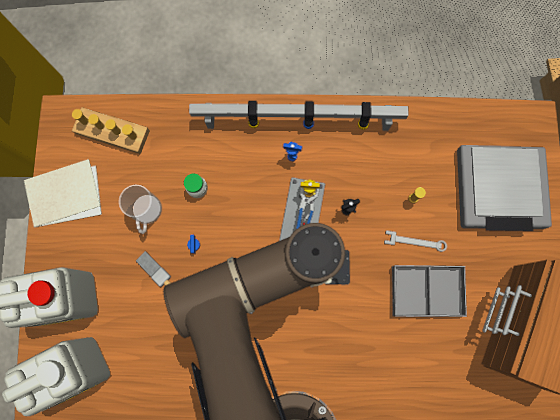

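View pics/side10.png

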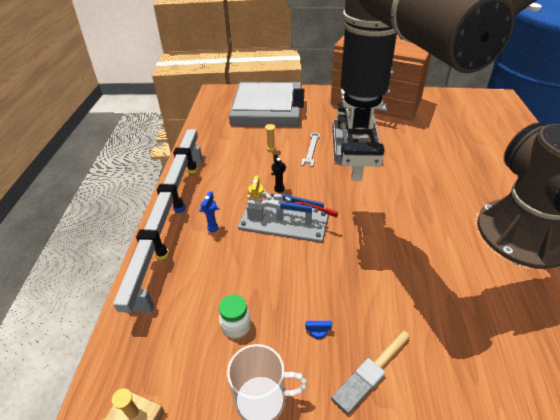

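Run:
```python
from h import *
s=load("top10.npz");t=load("side10.npz")
a=cv2.resize(s["frame"][174:204,292:332],None,fx=14,fy=14,interpolation=cv2.INTER_CUBIC);cv2.imwrite("pics/t11.png",a)
a=cv2.resize(t["frame"][170:225,236:346],None,fx=7,fy=7,interpolation=cv2.INTER_CUBIC);cv2.imwrite("pics/s11.png",a)
z=s["z_map"];
pts=[];
for v in range(176,196):
    for u in range(300,324):
        P=depthpts(s,[(u,v)])[0]
        if P[2]>.106: pts.append((u,v,*P))
pts=np.array(pts);print(len(pts),pts[:,4].mean());W=onplane(s,pts[:,:2],.116)[:,:2];c=W.mean(0);uu=np.linalg.svd(W-c)[2][0];print("centre",c,w2p(np.r_[c,.116]),"bar ang world",np.degrees(np.arctan2(uu[1],uu[0]))%180,"ext",np.ptp((W-c)@uu),np.ptp((W-c)@[-uu[1],uu[0]]))
```

```text
94 0.12848979435550748
centre [ 0.67535237 -0.03271519] [  1.01475227   0.28474683 116.        ] bar ang world 85.92509086581966 ext 0.04889419416482904 0.013202149013947135
```

View pics/t11.png

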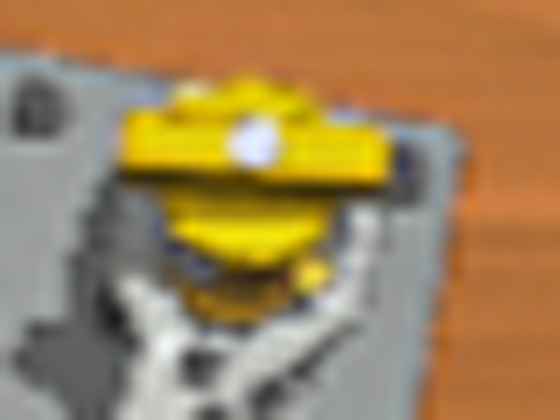

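View pics/s11.png

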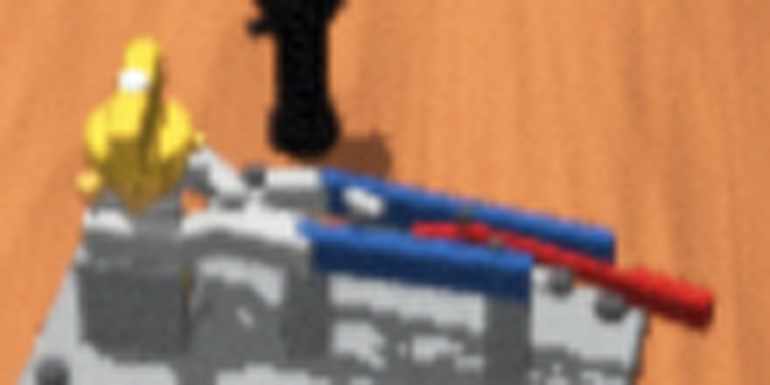

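```bash
python3 - <<'E'
from h import *
s=load("top10.npz");t=load("side10.npz")
A=np.array([.6760,-.0332])
for uv in((312/14+292-.5,272/14+174-.5),(190/14+292-.5,88/14+174-.5)):
    P=onplane(s,uv,.080)[0];d=P[:2]-A;print(P,np.linalg.norm(d),np.degrees(np.arctan2(d[1],d[0])))
for uv in((88/7+236-.5,182/7+170-.5),(199/7+236-.5,140/7+170-.5)):
    P=onplane(t,uv,.079)[0];d=P[:2]-A;print("side",P,np.linalg.norm(d),np.degrees(np.arctan2(d[1],d[0])))
E
python3 - <<'E'
import sys;sys.path.insert(0,'.')
from h import *
from plant import ctrl
o=ctrl.get_obs();R=Rt(o)
# bar dir 86deg -> gripper z dir along 86-90=-4deg or 176
for a in(-4,176):
    v=R.T@np.array([np.cos(np.radians(a)),np.sin(np.radians(a)),0]);print(a,"roll",np.degrees(np.arctan2(-v[1],v[2])))
print("to axis (tool)",(R.T@(np.array([.6757,-.0331,.150])-o["tool_pos"])).round(4))
E
```

```text
[ 0.66062707 -0.0447423   0.08      ] 0.019223726543931747 -143.10006715652898
[ 0.69722706 -0.02065544  0.08      ] 0.024656726102299034 30.58182924497742
side [ 0.69286152 -0.02108614  0.079     ] 0.02076189433420037 35.694680640027904
side [ 0.65597335 -0.04524366  0.079     ] 0.02336913794823127 -148.97807855504215
-4 roll 94.67196312617811
176 roll -85.32803687382189
to axis (tool) [-0.0064 -0.2276 -0.0176]
```

>>> {"method": "servo_tool", "body": {
  "motion": [
    {"offset":[0,-0.057,-0.0044],"roll":0,"claw":0.8},
    {"offset":[0,-0.057,-0.0044],"roll":0,"claw":0.8},
    {"offset":[0,-0.057,-0.0044],"roll":0,"claw":0.3},
    {"offset":[0,-0.057,-0.0044],"roll":0,"claw":0.3},
    {"offset":[0,0,0],"roll":-10.6,"claw":0.3},
    {"offset":[0,0,0],"roll":-10.6,"claw":0.3},
    {"offset":[0,0,0],"roll":-10.6,"claw":0.3},
    {"offset":[0,0,0],"roll":-10.6,"claw":0.3},
    {"offset":[0,0,0],"roll":-10.6,"claw":0.3},
    {"offset":[0,0,0],"roll":-10.6,"claw":0.3},
    {"offset":[0,0,0],"roll":-10.6,"claw":0.3},
    {"offset":[0,0,0],"roll":-10.6,"claw":0.3}
  ]
}}

```text
clock: 13.75
tool_pos: [0.677, -0.0336, 0.1411]
orientation: [25.1, 89.9, -159.2]
force: [-0.8, -0.3, -0.8]
opening: 0.0571
```

```bash
cat > st2.py <<'E'
import sys
from h import *
from plant import ctrl
o=ctrl.get_obs();R=Rt(o);z=float(sys.argv[1])
print(o["clock"],o["tool_pos"].round(4),"op",round(o["opening"],4),"F",o["force"].round(1),"M",o["moment"].round(2),"j6",o["joint_pos"][5].round(1),"zdir",np.degrees(np.arctan2(R[1,2],R[0,2])).round(1))
print("to axis",(R.T@(np.array([.6757,-.0331,z])-o["tool_pos"])).round(4))
s=ctrl.snapshot("side");np.savez("last.npz",**s)
f=s["frame"][120:230,220:350].copy();cv2.imwrite(sys.argv[2],cv2.resize(f,None,fx=6,fy=6,interpolation=cv2.INTER_CUBIC))
E
python3 st2.py .062 pics/c1.png
```

```text
13.75 [ 0.677  -0.0336  0.1411] op 0.0571 F [-0.8 -0.3 -0.8] M [ 0.07  0.13 -0.  ] j6 -17.8 zdir 175.8
to axis [ 0.0791 -0.0005  0.0013]
```

View pics/c1.png

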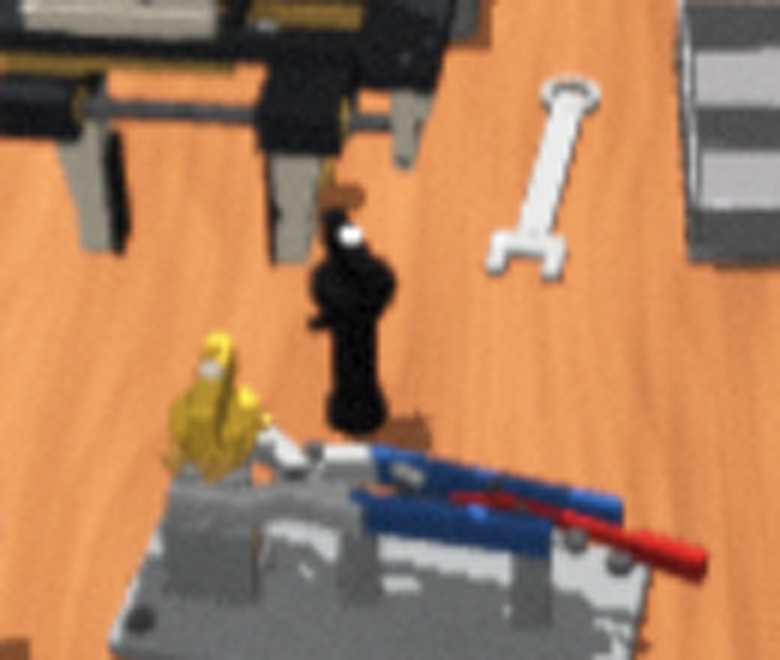

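>>> {"method": "servo_tool", "body": {
  "motion": [
    {"offset":[0.025,0,0.001],"roll":0,"claw":0.3},
    {"offset":[0.025,0,0],"roll":0,"claw":0.3},
    {"offset":[0.01,0,0],"roll":0,"claw":0.3},
    {"offset":[0,0,0],"roll":0,"claw":0.3}
  ]
}}

```text
clock: 14.3
tool_pos: [0.675, -0.0335, 0.0813]
orientation: [22.3, 89.9, -162.3]
force: [-0.1, -0.1, 0.1]
opening: 0.0574
```

```bash
python3 st2.py .062 pics/c2.png
```

```text
14.3 [ 0.675  -0.0335  0.0813] op 0.0574 F [-0.1 -0.1  0.1] M [0.06 0.05 0.  ] j6 -18.3 zdir 175.4
to axis [ 0.0193 -0.0005 -0.0007]
```

View pics/c2.png

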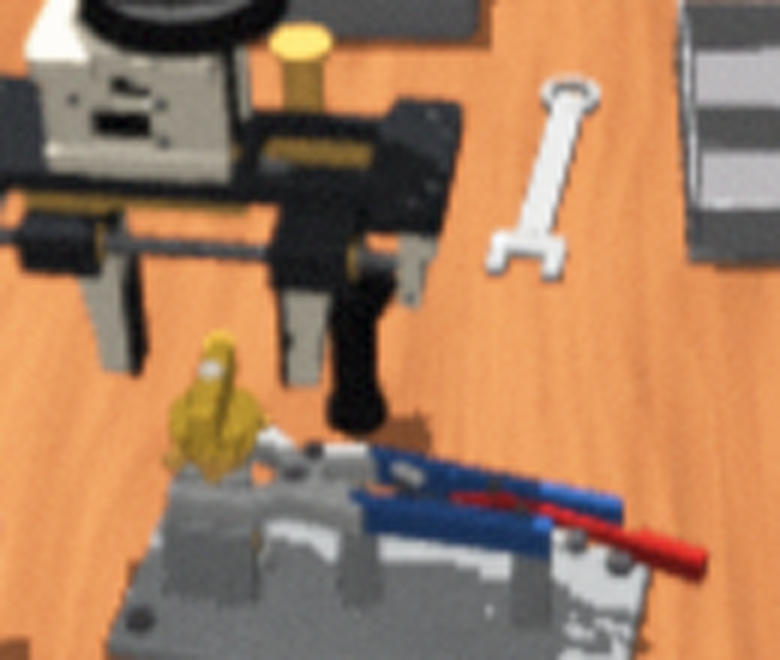

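>>> {"method": "servo_tool", "body": {
  "motion": [
    {"offset":[0.01,0,-0.0005],"roll":0,"claw":0.2},
    {"offset":[0.007,0,0],"roll":0,"claw":0.0},
    {"offset":[0,0,0],"roll":0,"claw":-0.2},
    {"offset":[0,0,0],"roll":0,"claw":-0.4},
    {"offset":[0,0,0],"roll":0,"claw":-0.5},
    {"offset":[0,0,0],"roll":0,"claw":-0.5}
  ]
}}

```text
clock: 15.1
tool_pos: [0.6756, -0.0333, 0.0655]
orientation: [-168.1, 90.0, 7.4]
force: [-0.5, 0.4, 0.9]
opening: 0.0223
```

```bash
python3 st2.py .064 pics/c3.png
```

```text
15.1 [ 0.6756 -0.0333  0.0655] op 0.0223 F [-0.5  0.4  0.9] M [-0.01  0.09  0.01] j6 -18.2 zdir 175.4
to axis [ 0.0015 -0.0002 -0.    ]
```

View pics/c3.png

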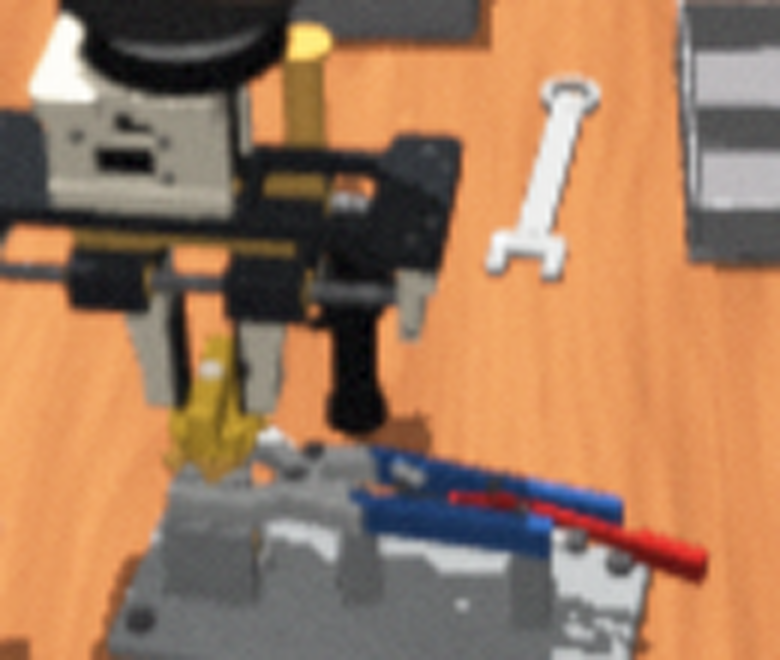

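>>> {"method": "servo_tool", "body": {
  "motion": [
    {"offset":[0,0,0.001],"roll":0,"claw":-0.6},
    {"offset":[0,0,0],"roll":0,"claw":-0.66},
    {"offset":[0,0,0],"roll":0,"claw":-0.7},
    {"offset":[0,0,0],"roll":0,"claw":-0.7}
  ]
}}

```text
clock: 15.65
tool_pos: [0.6756, -0.0333, 0.0654]
orientation: [-176.0, 89.9, -0.6]
force: [5.3, -1.8, -2.8]
opening: 0.0133
```

```bash
python3 st2.py .064 pics/c4.png
```

```text
15.65 [ 0.6756 -0.0333  0.0654] op 0.0133 F [ 5.3 -1.8 -2.8] M [-0.57 -1.83  0.03] j6 -18.2 zdir 175.4
to axis [ 0.0014 -0.0002 -0.0001]
```

>>> {"method": "servo_tool", "body": {
  "motion": [
    {"offset":[0,0,-0.0012],"roll":0,"claw":-0.72},
    {"offset":[0,0,0],"roll":0,"claw":-0.8},
    {"offset":[0,0,0],"roll":0,"claw":-1},
    {"offset":[0,0,0],"roll":0,"claw":-1}
  ]
}}

```text
clock: 16.2
tool_pos: [0.6761, -0.0334, 0.0654]
orientation: [-176.5, 90.0, -1.0]
force: [5.2, -1.7, -1.9]
opening: 0.0119
```

```bash
python3 st2.py .064 pics/c4.png
```

```text
16.2 [ 0.6761 -0.0334  0.0654] op 0.0119 F [ 5.2 -1.7 -1.9] M [-0.59 -1.78  0.14] j6 -18.2 zdir 175.4
to axis [ 0.0014 -0.0003  0.0004]
```

View pics/c4.png

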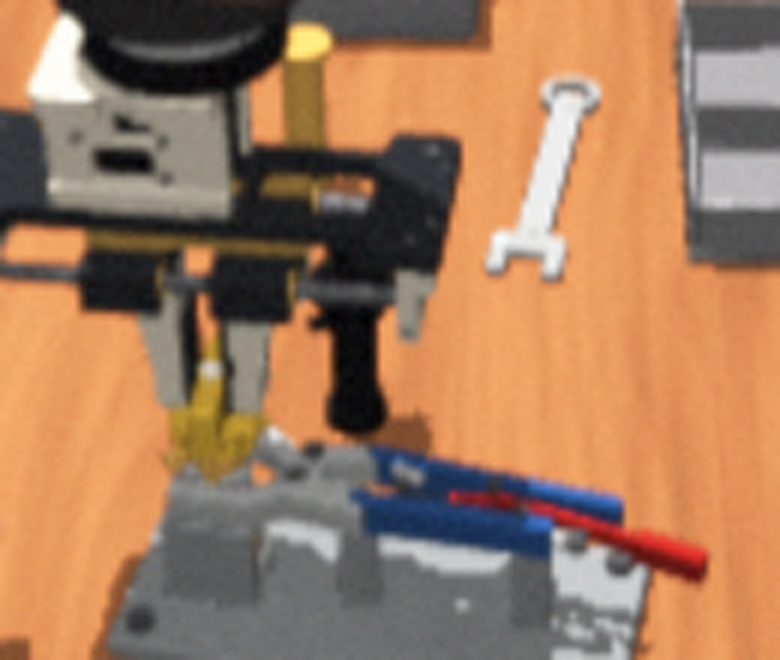

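>>> {"method": "servo_tool", "body": {
  "motion": [
    {"offset":[0,0,-0.0008],"roll":4,"claw":-1},
    {"offset":[0,0,0],"roll":5,"claw":-1},
    {"offset":[0,0,0],"roll":5,"claw":-1},
    {"offset":[0,0,0],"roll":5,"claw":-1}
  ]
}}

```text
clock: 16.75
tool_pos: [0.6758, -0.0333, 0.0653]
orientation: [22.8, 89.9, 179.0]
force: [0.7, -0.7, 0.7]
opening: 0.0117
```

```bash
python3 st2.py .064 pics/c5.png
```

```text
16.75 [ 0.6758 -0.0333  0.0653] op 0.0117 F [ 0.7 -0.7  0.7] M [-0.02 -0.36  0.16] j6 -37.3 zdir 156.3
to axis [ 0.0013 -0.0002  0.0002]
```

View pics/c5.png

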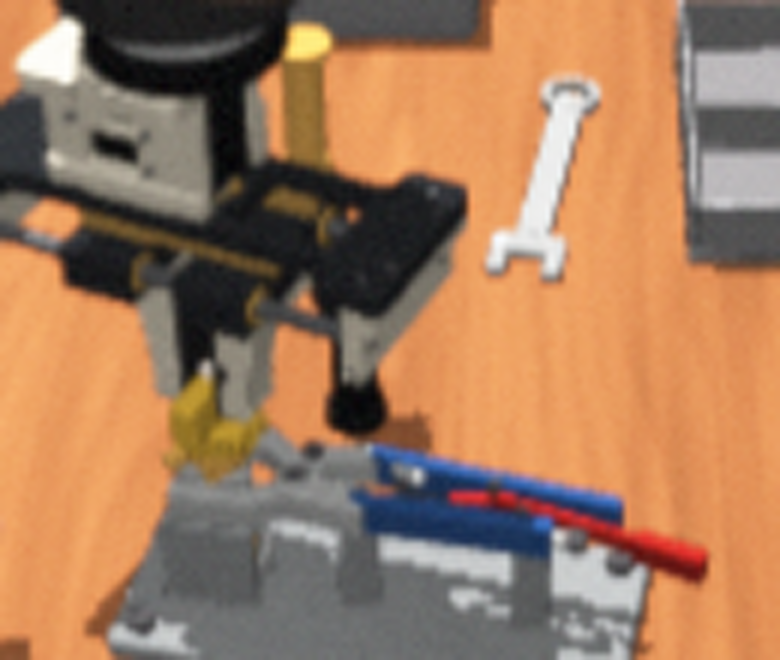

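>>> {"method": "servo_tool", "body": {
  "motion": [
    {"offset":[0,0,0],"roll":5,"claw":-1},
    {"offset":[0,0,0],"roll":5,"claw":-1},
    {"offset":[0,0,0],"roll":5,"claw":-1},
    {"offset":[0,0,0],"roll":5,"claw":-1},
    {"offset":[0,0,0],"roll":2,"claw":-1}
  ]
}}

```text
clock: 17.42
tool_pos: [0.6755, -0.0332, 0.0653]
orientation: [36.6, 89.9, 171.0]
force: [-1.8, 1.6, 3.3]
opening: 0.0114
```

```bash
python3 st2.py .064 pics/c6.png
```

```text
17.425 [ 0.6755 -0.0332  0.0653] op 0.0114 F [-1.8  1.6  3.3] M [0.6  0.64 0.11] j6 -59.2 zdir 134.4
to axis [ 0.0013 -0.0002 -0.0001]
```

>>> {"method": "servo_tool", "body": {
  "motion": [
    {"offset":[0,0,0],"roll":2,"claw":-1},
    {"offset":[0,0,0],"roll":2,"claw":-1},
    {"offset":[0,0,0],"roll":1.5,"claw":-1}
  ]
}}

```text
clock: 17.85
tool_pos: [0.6756, -0.0332, 0.0653]
orientation: [40.9, 89.9, 169.7]
force: [-5.0, 2.8, 5.6]
opening: 0.012
```

```bash
python3 st2.py .064 pics/c6.png
```

```text
17.85 [ 0.6756 -0.0332  0.0653] op 0.012 F [-5.   2.8  5.6] M [1.34 1.73 0.19] j6 -64.8 zdir 128.9
to axis [ 0.0013 -0.0001  0.    ]
```

View pics/c6.png

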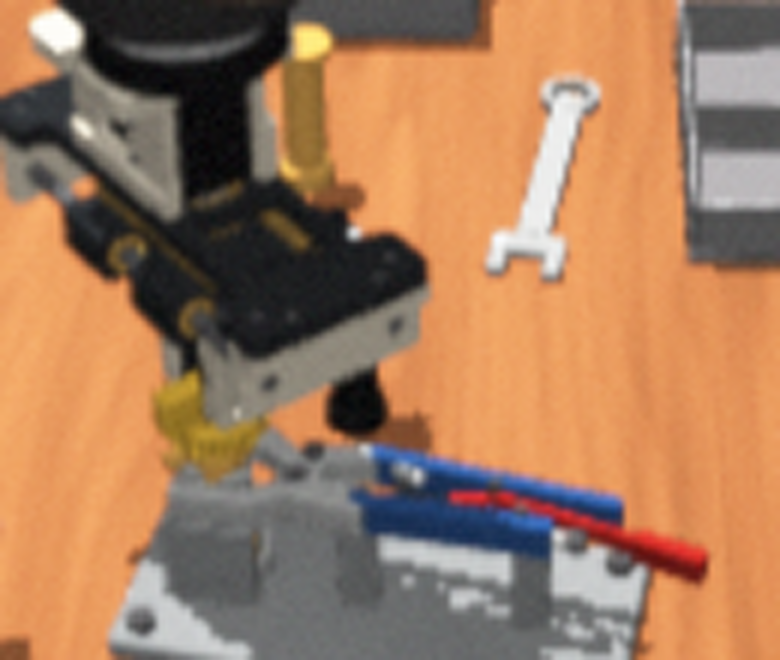

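>>> {"method": "servo_tool", "body": {
  "motion": [
    {"offset":[0,0,0.001],"roll":1.5,"claw":-1},
    {"offset":[0,0,0],"roll":1.5,"claw":-1}
  ]
}}

```text
clock: 18.15
tool_pos: [0.6756, -0.033, 0.0653]
orientation: [96.3, 90.0, -137.9]
force: [-2.7, -1.0, 4.9]
opening: 0.0117
```

>>> {"method": "servo_tool", "body": {
  "motion": [
    {"offset":[0,0,0],"roll":0,"claw":-1}
  ]
}}

```text
clock: 18.27
tool_pos: [0.6756, -0.033, 0.0653]
orientation: [84.7, 90.0, -149.5]
force: [-3.5, -0.7, 4.8]
opening: 0.0116
```

```bash
python3 st2.py .064 pics/c7.png
```

```text
18.275 [ 0.6756 -0.033   0.0653] op 0.0116 F [-3.5 -0.7  4.8] M [-0.19  1.37  0.09] j6 -67.8 zdir 125.9
to axis [ 0.0013 -0.     -0.0002]
```

>>> {"method": "servo_tool", "body": {
  "motion": [
    {"offset":[0,0,0],"roll":1.5,"claw":-1},
    {"offset":[0,0,0],"roll":0,"claw":-1}
  ]
}}

```text
clock: 18.58
tool_pos: [0.6756, -0.033, 0.0653]
orientation: [89.3, 90.0, -146.3]
force: [-4.2, -1.0, 5.7]
opening: 0.0121
```

```bash
cat > q.py <<'E'
from h import *
from plant import ctrl
o=ctrl.get_obs();R=Rt(o);print(o["clock"],"F",o["force"].round(1),"M",o["moment"].round(2),"tau6",o["tau"][5].round(3),"op",o["opening"].round(4),"zdir",np.degrees(np.arctan2(R[1,2],R[0,2])).round(2))
E
python3 q.py
```

```text
Traceback (most recent call last):
  File "q.py", line 3, in <module>
    o=ctrl.get_obs();R=Rt(o);print(o["clock"],"F",o["force"].round(1),"M",o["moment"].round(2),"tau6",o["tau"][5].round(3),"op",o["opening"].round(4),"zdir",np.degrees(np.arctan2(R[1,2],R[0,2])).round(2))
                                                                                                                                ^^^^^^^^^^^^^^^^^^
AttributeError: 'float' object has no attribute 'round'
```

>>> {"method": "servo_tool", "body": {
  "motion": [
    {"offset":[0,0,0],"roll":1.5,"claw":-1},
    {"offset":[0,0,0],"roll":0,"claw":-1}
  ]
}}

```text
clock: 18.82
tool_pos: [0.6756, -0.0329, 0.0653]
orientation: [90.6, 90.0, -146.5]
force: [-4.2, -2.4, 5.0]
opening: 0.0118
```

```bash
python3 q.py
```

```text
Traceback (most recent call last):
  File "q.py", line 3, in <module>
    o=ctrl.get_obs();R=Rt(o);print(o["clock"],"F",o["force"].round(1),"M",o["moment"].round(2),"tau6",o["tau"][5].round(3),"op",o["opening"].round(4),"zdir",np.degrees(np.arctan2(R[1,2],R[0,2])).round(2))
                                                                                                                                ^^^^^^^^^^^^^^^^^^
AttributeError: 'float' object has no attribute 'round'
```

```bash
sed -i 's/o\["opening"\].round(4)/round(o["opening"],4)/' q.py; python3 q.py
```

```text
18.825 F [-4.2 -2.4  5. ] M [-0.3   1.5   0.38] tau6 -0.531 op 0.0118 zdir 122.91
```

>>> {"method": "servo_tool", "body": {
  "motion": [
    {"offset":[0,0,0],"roll":1,"claw":-1},
    {"offset":[0,0,0],"roll":0,"claw":-1}
  ]
}}

```text
clock: 19.08
tool_pos: [0.6755, -0.0329, 0.0653]
orientation: [88.6, 90.0, -149.5]
force: [-4.6, -1.0, 6.0]
opening: 0.012
```

```bash
python3 q.py; python3 st2.py .064 pics/c8.png
```

```text
19.075 F [-4.6 -1.   6. ] M [-0.26  1.6   0.46] tau6 -0.556 op 0.012 zdir 121.92
19.075 [ 0.6755 -0.0329  0.0653] op 0.012 F [-4.6 -1.   6. ] M [-0.26  1.6   0.46] j6 -71.8 zdir 121.9
to axis [ 0.0013 -0.0001 -0.0003]
```

View pics/c8.png

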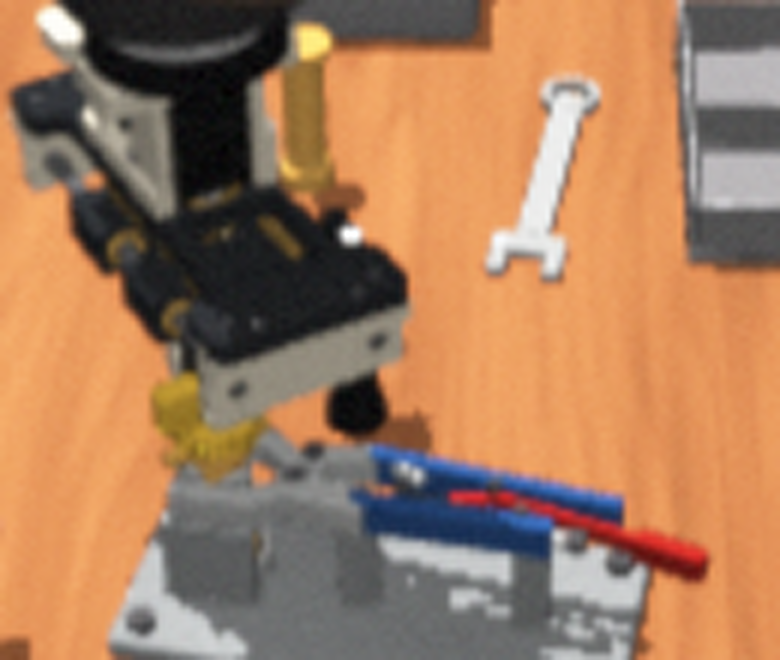

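The torque has climbed from 0.15 to 0.46 N m with the bar at the lug angle, so the cap is at its stop. I'll relax, open and lift to check.

>>> {"method": "servo_tool", "body": {
  "motion": [
    {"offset":[0,0,0],"roll":-1.5,"claw":-1},
    {"offset":[0,0,0],"roll":0,"claw":-0.4},
    {"offset":[0,0,0],"roll":0,"claw":-0.1},
    {"offset":[0,0,0],"roll":0,"claw":0.1},
    {"offset":[-0.03,0,0],"roll":0,"claw":0.1},
    {"offset":[-0.05,0,0],"roll":0,"claw":0.1},
    {"offset":[0,-0.055,0],"roll":0,"claw":0.1},
    {"offset":[0,-0.055,0],"roll":0,"claw":0.1},
    {"offset":[0,0,0],"roll":0,"claw":0.1}
  ]
}}

```text
clock: 20.25
tool_pos: [0.7695, 0.0302, 0.1429]
orientation: [61.5, 89.9, -175.0]
force: [0.2, 0.0, -0.7]
opening: 0.048
```

```bash
python3 st.py 192 -15 43;python3 - <<'E'
from h import *
from plant import ctrl
for n in("top","side"):
    s=ctrl.snapshot(n);np.savez(n+"20.npz",**s);cv2.imwrite(f"pics/{n}20.png",s["frame"])
E
```

```text
t 20.25 tcp pliers [-81.6 -77.1 142.9] opening 0.048 joints [ 16.7  31.1  11.2  -0.  -70.2 -73.1] F [ 0.2  0.  -0.7] M [-0.08  0.08 -0.01]
F pliers -0.2 -0.1
tool offset [0.1002 0.2426 0.1407]
roll needed -137.09061572184999 or 42.909384278150014
```

View pics/top20.png

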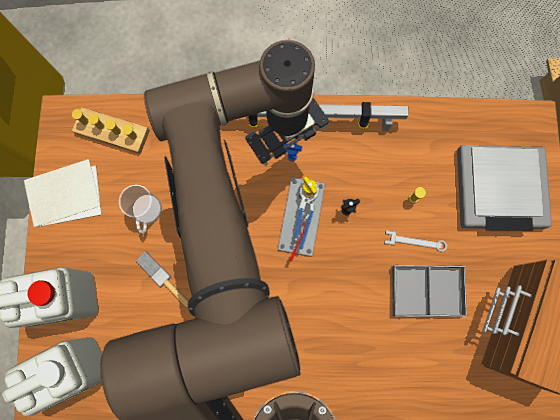

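Run:
```python
from h import *
s=load("top20.npz");t=load("side20.npz")
a=cv2.resize(s["frame"][174:274,276:336],None,fx=8,fy=8,interpolation=cv2.INTER_CUBIC)[:600];cv2.imwrite("pics/t21.png",a)
a=cv2.resize(t["frame"][170:225,236:346],None,fx=7,fy=7,interpolation=cv2.INTER_CUBIC);cv2.imwrite("pics/s21.png",a)
pts=[]
for v in range(176,196):
    for u in range(300,324):
        P=depthpts(s,[(u,v)])[0]
        if P[2]>.106: pts.append((u,v,*P))
pts=np.array(pts);W=onplane(s,pts[:,:2],.116)[:,:2];c=W.mean(0);uu=np.linalg.svd(W-c)[2][0];print(len(pts),"centre",c,"bar ang",np.degrees(np.arctan2(uu[1],uu[0]))%180,np.ptp((W-c)@uu))
# lever tail: red
h=cv2.cvtColor(s["frame"],cv2.COLOR_BGR2HSV);m=cv2.inRange(h,(0,130,70),(9,255,255))|cv2.inRange(h,(172,130,70),(180,255,255));b=np.zeros_like(m);b[225:275,280:325]=m[225:275,280:325]
y,x=np.nonzero(b);W=onplane(s,np.c_[x,y],.069);Q=np.array([w2p(w) for w in W]);i=Q[:,0].argsort();Q=Q[i];print(Q[-25:].round(1))
```

```text
95 centre [ 0.67359283 -0.03406082] bar ang 34.24360984136689 0.06809111111064838
[[185.1 -15.2  69. ]
 [186.8  -9.4  69. ]
 [187.2 -12.   69. ]
 [187.7 -14.7  69. ]
 [189.4  -8.9  69. ]
 [189.9 -11.6  69. ]
 [190.4 -14.2  69. ]
 [190.9 -16.9  69. ]
 [192.6 -11.1  69. ]
 [193.  -13.7  69. ]
 [193.5 -16.4  69. ]
 [195.2 -10.6  69. ]
 [195.7 -13.3  69. ]
 [196.2 -15.9  69. ]
 [196.7 -18.6  69. ]
 [198.4 -12.8  69. ]
 [198.8 -15.4  69. ]
 [199.3 -18.1  69. ]
 [199.8 -20.7  69. ]
 [201.  -12.3  69. ]
 [201.5 -15.   69. ]
 [202.  -17.6  69. ]
 [202.5 -20.3  69. ]
 [204.2 -14.5  69. ]
 [204.6 -17.1  69. ]]
```

View pics/t21.png

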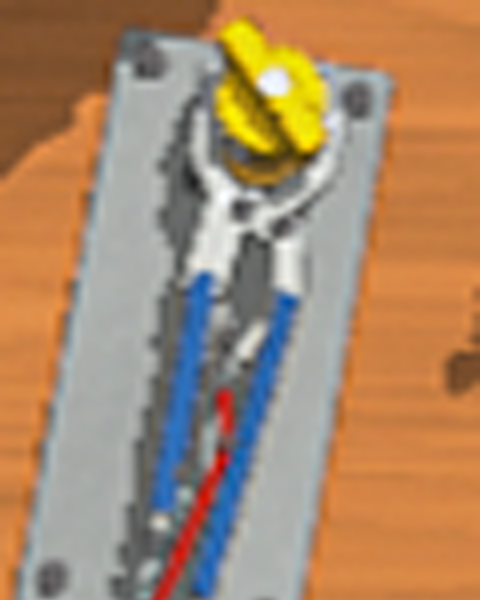

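View pics/s21.png

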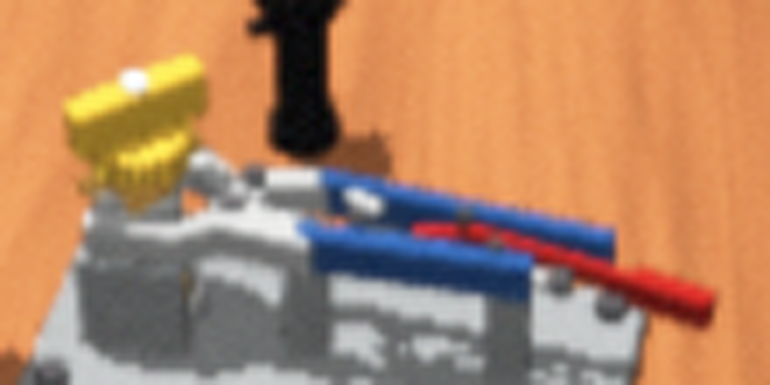

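>>> {"method": "servo_tool", "body": {
  "motion": [
    {"offset":[0,0,0],"roll":10.7,"claw":0.1},
    {"offset":[0,0,0],"roll":10.7,"claw":0.1},
    {"offset":[0,0,0],"roll":10.7,"claw":0.1},
    {"offset":[0,0,0],"roll":10.7,"claw":0.1},
    {"offset":[0,0.0546,-0.0195],"roll":0,"claw":0.1},
    {"offset":[0,0.0546,-0.0195],"roll":0,"claw":0.1},
    {"offset":[0,0.0546,-0.0195],"roll":0,"claw":1},
    {"offset":[0,0.0546,-0.0195],"roll":0,"claw":1},
    {"offset":[0,0.0546,-0.0195],"roll":0,"claw":1},
    {"offset":[0,0,0],"roll":0,"claw":1}
  ]
}}

```text
clock: 21.6
tool_pos: [0.478, -0.0253, 0.1462]
orientation: [-34.5, 89.9, 46.1]
force: [0.8, -0.6, 1.3]
opening: 0.0828
```

```bash
python3 st.py 192 20 43; python3 st2.py .1 pics/l1.png
```

```text
t 21.6 tcp pliers [196.9  25.2 146.2] opening 0.0828 joints [  20.6    3.9  -27.2   -0.   -58.8 -120. ] F [ 0.8 -0.6  1.3] M [-0.   -0.17  0.03]
F pliers -0.9 0.4
tool offset [ 0.1032 -0.0048  0.0051]
roll needed 179.97486331717138 or -0.025136682828588164
21.6 [ 0.478  -0.0253  0.1462] op 0.0828 F [ 0.8 -0.6  1.3] M [-0.   -0.17  0.03] j6 -120.0 zdir 80.6
to axis [ 0.0464 -0.1963  0.0246]
```

View pics/l1.png

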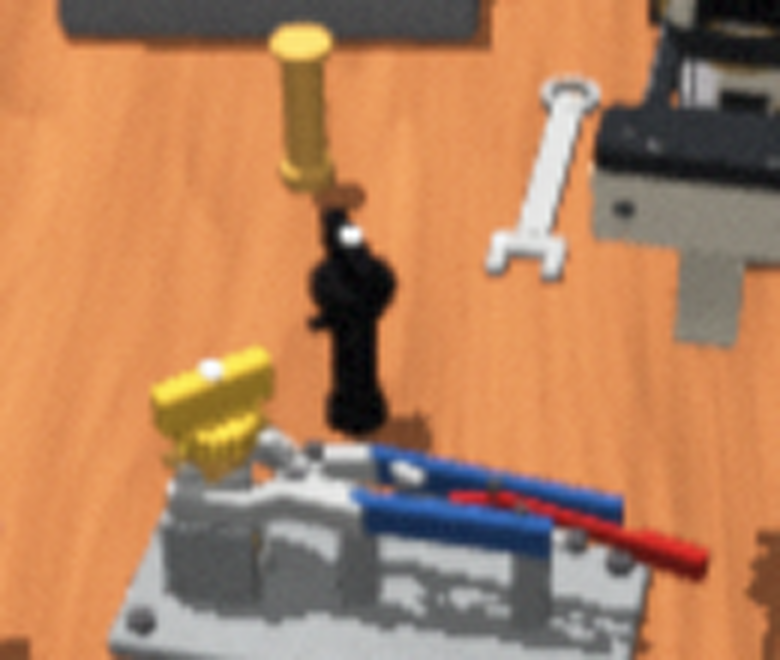

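>>> {"method": "servo_tool", "body": {
  "motion": [
    {"offset":[0,-0.005,0.009],"roll":0,"claw":1},
    {"offset":[0.03,0,0],"roll":0,"claw":1},
    {"offset":[0.03,0,0],"roll":0,"claw":1},
    {"offset":[0.03,0,0],"roll":0,"claw":1},
    {"offset":[0.011,0,0],"roll":0,"claw":1},
    {"offset":[0,0,0],"roll":0,"claw":1}
  ]
}}

```text
clock: 22.4
tool_pos: [0.4892, -0.0157, 0.0437]
orientation: [127.2, 89.9, -152.1]
force: [-0.4, -0.2, 0.5]
opening: 0.0877
```

```bash
python3 st.py 192 20 13
python3 - <<'E'
from h import *
from plant import ctrl
s=ctrl.snapshot("side");cv2.imwrite("pics/l2.png",cv2.resize(s["frame"][150:250,250:380],None,fx=6,fy=6,interpolation=cv2.INTER_CUBIC))
E
```

```text
t 22.4 tcp pliers [187.5  13.9  43.7] opening 0.0877 joints [  21.2   12.   -33.4    0.   -44.7 -120.6] F [-0.4 -0.2  0.5] M [-0.07 -0.07  0.03]
F pliers 0.3 0.3
tool offset [ 0.0307  0.0045 -0.0061]
roll needed -179.9610863317615 or 0.03891366823850717
```

View pics/l2.png

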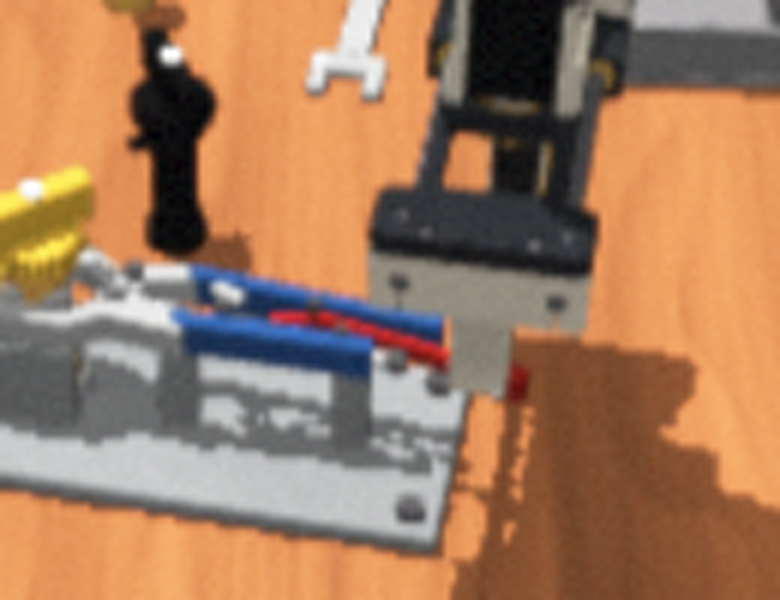

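>>> {"method": "servo_tool", "body": {
  "motion": [
    {"offset":[0.01,0.004,0],"roll":0,"claw":1},
    {"offset":[0.01,0,0],"roll":0,"claw":1},
    {"offset":[0.01,0,0],"roll":0,"claw":1},
    {"offset":[0,0,0],"roll":0,"claw":1}
  ]
}}

```text
clock: 22.95
tool_pos: [0.4842, -0.0153, 0.0134]
orientation: [118.5, 89.9, -160.9]
force: [-0.2, -0.1, -0.2]
opening: 0.0875
```

```bash
python3 st.py 192 20 13
python3 - <<'E'
from h import *
from plant import ctrl
s=ctrl.snapshot("side");cv2.imwrite("pics/l3.png",cv2.resize(s["frame"][150:250,250:380],None,fx=6,fy=6,interpolation=cv2.INTER_CUBIC))
E
```

```text
t 22.95 tcp pliers [192.4  14.3  13.4] opening 0.0875 joints [  21.5   14.2  -35.8   -0.   -40.1 -120.9] F [-0.2 -0.1 -0.2] M [-0.06  0.01 -0.01]
F pliers 0.1 0.1
tool offset [ 0.0004 -0.0004 -0.0057]
roll needed -179.97424046432158 or 0.025759535678417933
```

View pics/l3.png

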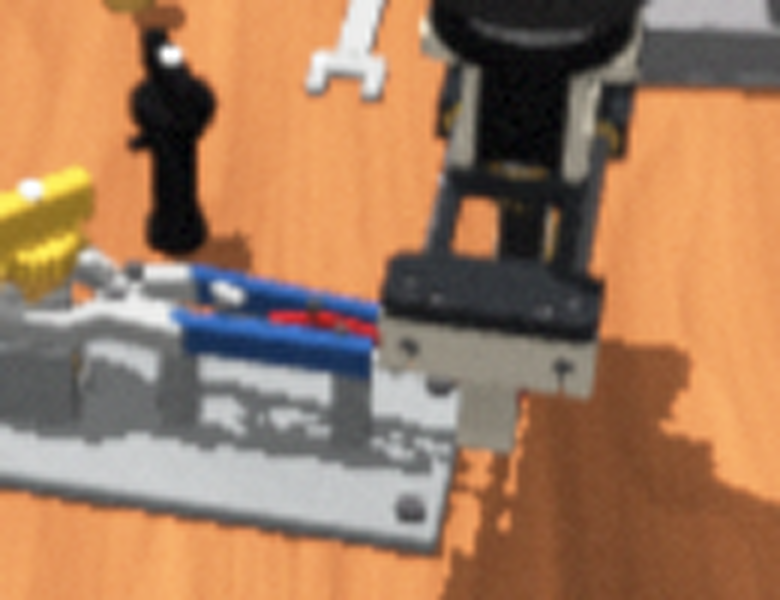

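>>> {"method": "servo_tool", "body": {
  "motion": [
    {"offset":[0,0,-0.005],"roll":0,"claw":1},
    {"offset":[0,0,-0.005],"roll":0,"claw":1},
    {"offset":[0,0,-0.004],"roll":0,"claw":1},
    {"offset":[0,0,-0.004],"roll":0,"claw":1},
    {"offset":[0,0,-0.004],"roll":0,"claw":1}
  ]
}}

```text
clock: 23.62
tool_pos: [0.4812, -0.037, 0.0143]
orientation: [-8.4, 90.0, 72.2]
force: [-1.3, 2.8, 0.2]
opening: 0.0877
```

```bash
python3 st.py 192 20 13
python3 - <<'E'
from h import *
from plant import ctrl
s=ctrl.snapshot("side");cv2.imwrite("pics/l4.png",cv2.resize(s["frame"][150:250,250:380],None,fx=6,fy=6,interpolation=cv2.INTER_CUBIC))
E
```

```text
t 23.625 tcp pliers [191.9  36.2  14.3] opening 0.0877 joints [  19.    13.9  -36.1   -0.   -40.  -118.4] F [-1.3  2.8  0.2] M [0.86 0.26 0.06]
F pliers 1.7 -2.5
tool offset [0.0013 0.0001 0.0162]
roll needed -179.97366540861054 or 0.02633459138945682
```

View pics/l4.png

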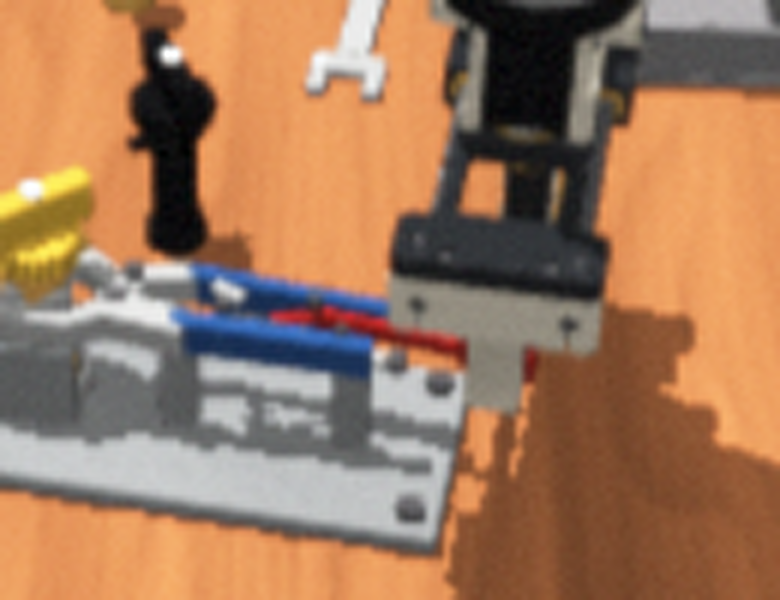

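>>> {"method": "servo_tool", "body": {
  "motion": [
    {"offset":[0,0,-0.004],"roll":0,"claw":1},
    {"offset":[0,0,-0.004],"roll":0,"claw":1},
    {"offset":[0,0,-0.003],"roll":0,"claw":1}
  ]
}}

```text
clock: 24.05
tool_pos: [0.4793, -0.048, 0.0142]
orientation: [120.6, 90.0, -158.8]
force: [-0.4, 1.8, 0.0]
opening: 0.0878
```

>>> {"method": "servo_tool", "body": {
  "motion": [
    {"offset":[0,0,-0.003],"roll":0,"claw":1},
    {"offset":[0,0,-0.002],"roll":0,"claw":1}
  ]
}}

```text
clock: 24.3
tool_pos: [0.4786, -0.0528, 0.0142]
orientation: [141.3, 90.0, -138.0]
force: [-1.0, 2.3, -0.3]
opening: 0.0875
```

```bash
python3 st.py 192 20 13
python3 - <<'E'
from h import *
from plant import ctrl
s=ctrl.snapshot("side");cv2.imwrite("pics/l5.png",cv2.resize(s["frame"][150:250,250:380],None,fx=6,fy=6,interpolation=cv2.INTER_CUBIC))
E
```

```text
t 24.3 tcp pliers [191.8  52.3  14.2] opening 0.0875 joints [  17.2   13.8  -36.2    0.   -40.  -116.6] F [-1.   2.3 -0.3] M [0.49 0.15 0.1 ]
F pliers 1.4 -2.1
tool offset [0.0012 0.0002 0.0323]
roll needed -179.97631771146513 or 0.023682288534871532
```

View pics/l5.png

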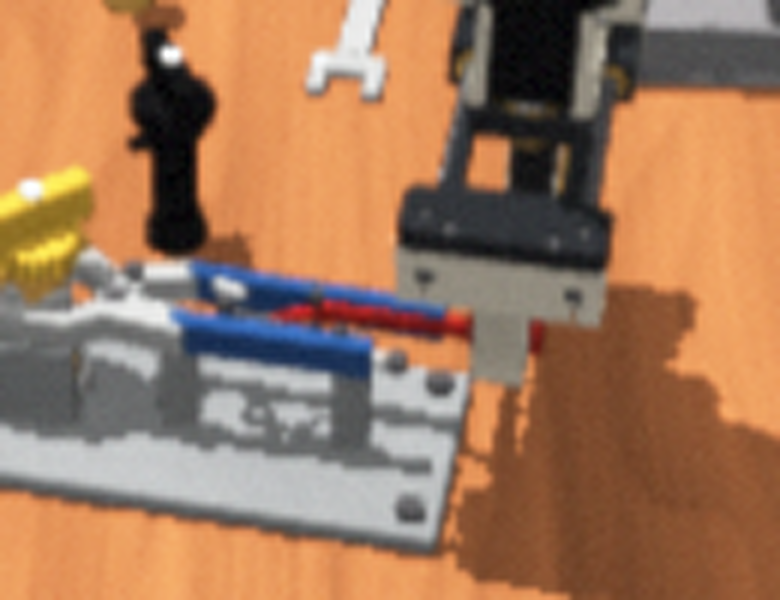

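>>> {"method": "servo_tool", "body": {
  "motion": [
    {"offset":[0,0,-0.002],"roll":0,"claw":1},
    {"offset":[0,0,-0.002],"roll":0,"claw":1}
  ]
}}

```text
clock: 24.6
tool_pos: [0.478, -0.0567, 0.0143]
orientation: [-157.9, 90.0, -77.3]
force: [-1.0, 0.1, 0.0]
opening: 0.0878
```

```bash
python3 st.py 192 20 13
python3 - <<'E'
from h import *
from plant import ctrl
s=ctrl.snapshot("side");cv2.imwrite("pics/l6.png",cv2.resize(s["frame"][150:250,250:380],None,fx=6,fy=6,interpolation=cv2.INTER_CUBIC))
E
```

```text
t 24.6 tcp pliers [191.8  56.1  14.3] opening 0.0878 joints [  16.7   13.8  -36.2    0.   -40.  -116.1] F [-1.   0.1  0. ] M [0.28 0.16 0.04]
F pliers 1.0 0.1
tool offset [0.0013 0.0002 0.0361]
roll needed -179.9653203787505 or 0.034679621249495085
```

View pics/l6.png

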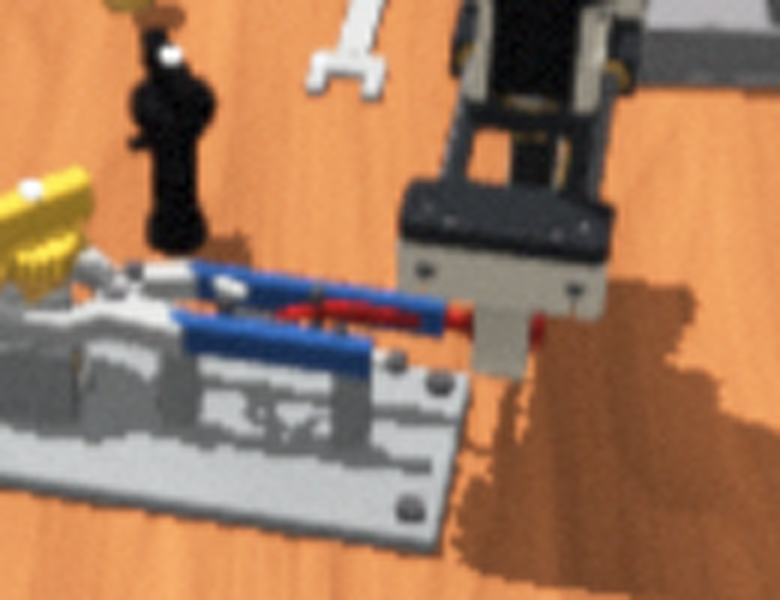

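>>> {"method": "servo_tool", "body": {
  "motion": [
    {"offset":[0,0,-0.002],"roll":0,"claw":1},
    {"offset":[0,0,-0.001],"roll":0,"claw":1},
    {"offset":[0,0,0],"roll":0,"claw":1}
  ]
}}

```text
clock: 25.02
tool_pos: [0.4776, -0.0596, 0.0143]
orientation: [-103.6, 90.0, -23.0]
force: [-0.4, -0.3, 0.6]
opening: 0.0877
```

```bash
python3 st.py 192 20 13
python3 - <<'E'
from h import *
from plant import ctrl
s=ctrl.snapshot("side");cv2.imwrite("pics/l7.png",cv2.resize(s["frame"][150:250,250:380],None,fx=6,fy=6,interpolation=cv2.INTER_CUBIC))
E
```

```text
t 25.025 tcp pliers [191.7  59.1  14.3] opening 0.0877 joints [  16.4   13.8  -36.2    0.   -39.9 -115.8] F [-0.4 -0.3  0.6] M [-0.05 -0.01  0.03]
F pliers 0.3 0.3
tool offset [0.0013 0.0003 0.0391]
roll needed -179.9768126009252 or 0.02318739907479994
```

View pics/l7.png

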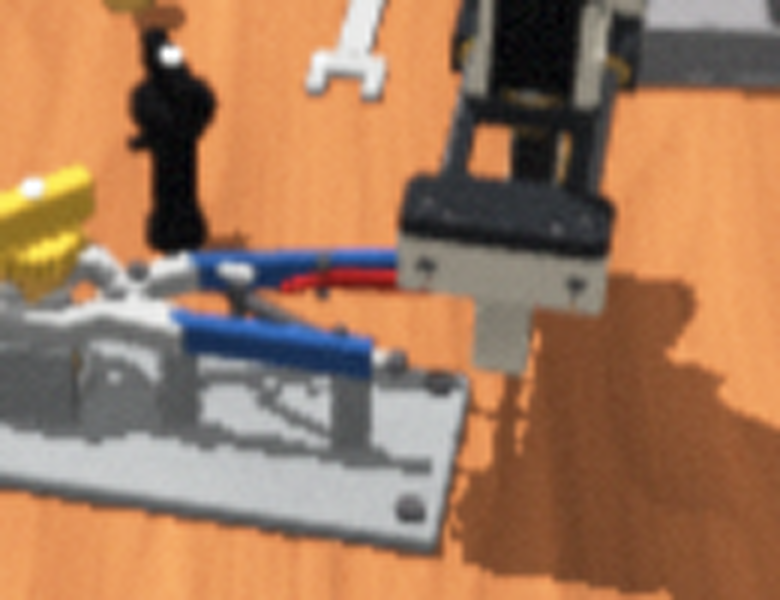

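It has sprung open. Now I'll lift straight up and clear, then check.

>>> {"method": "servo_tool", "body": {
  "motion": [
    {"offset":[-0.02,0,0],"roll":0,"claw":1},
    {"offset":[-0.04,0,0],"roll":0,"claw":1},
    {"offset":[-0.06,0,0],"roll":0,"claw":1},
    {"offset":[-0.04,0,-0.02],"roll":0,"claw":1},
    {"offset":[0,0,-0.06],"roll":0,"claw":1},
    {"offset":[0,0,-0.06],"roll":0,"claw":1},
    {"offset":[0,0,-0.06],"roll":0,"claw":1},
    {"offset":[0,0,0],"roll":0,"claw":1},
    {"offset":[0,0,0],"roll":0,"claw":1}
  ]
}}

```text
clock: 26.2
tool_pos: [0.4447, -0.257, 0.174]
orientation: [65.9, 90.0, 146.4]
force: [1.4, 1.3, -0.5]
opening: 0.0879
```

```bash
python3 st.py
python3 - <<'E'
from h import *
from plant import ctrl
for n in("top","side"):
    s=ctrl.snapshot(n);np.savez(n+"30.npz",**s);cv2.imwrite(f"pics/{n}30.png",s["frame"])
    if n=="top": A=cv2.resize(s["frame"][170:275,270:340],None,fx=5,fy=5,interpolation=cv2.INTER_CUBIC)
    else: B=cv2.resize(s["frame"][165:240,232:352],None,fx=6,fy=6,interpolation=cv2.INTER_CUBIC)
cv2.imwrite("pics/t31.png",A);cv2.imwrite("pics/s31.png",B)
s=load("top30.npz");s0=load("top0.npz")
for q in(s0,s):
    h=cv2.cvtColor(q["frame"],cv2.COLOR_BGR2HSV);m=cv2.inRange(h,(0,150,80),(8,255,255));b=np.zeros_like(m);b[225:272,290:330]=m[225:272,290:330];y,x=np.nonzero(b);print("red",len(x),x.mean(),y.mean(),x[y>255].mean())
E
```

```text
t 26.2 tcp pliers [192.  259.2 174. ] opening 0.0879 joints [ -8.1   6.  -20.9  -0.  -63.1 -91.3] F [ 1.4  1.3 -0.5] M [ 0.01 -0.03 -0.03]
F pliers -1.2 -1.6
red 74 312.5135135135135 247.51351351351352 311.96153846153845
red 0 nan nan nan<stdin>:10: RuntimeWarning: Mean of empty slice.
  ret = ret.dtype.type(ret / rcount)
```

View pics/t31.png

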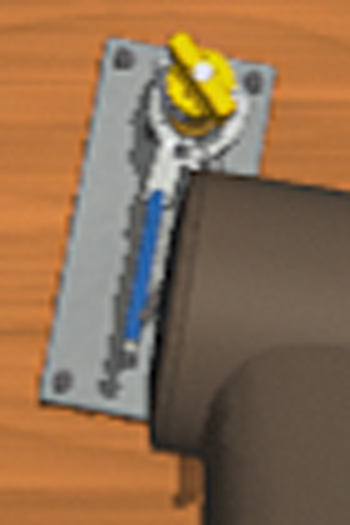

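View pics/s31.png

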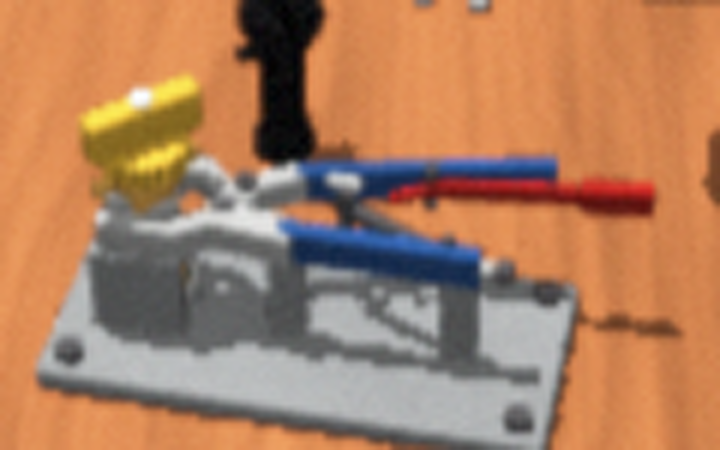

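View pics/top30.png

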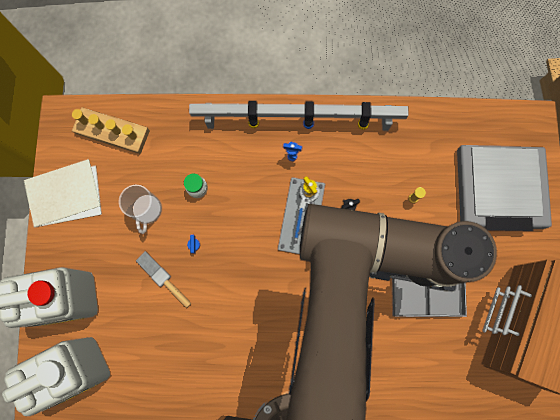

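Run:
```python
from h import *
for n in("side0","side20","side30"):
    q=load(n+".npz");h=cv2.cvtColor(q["frame"],cv2.COLOR_BGR2HSV);r=[]
    for lo,hi,bx in(((0,150,80),(8,255,255),(290,180,350,230)),((100,120,60),(125,255,255),(275,185,335,215)),((20,100,80),(35,255,255),(240,170,275,205))):
        m=cv2.inRange(h,lo,hi);b=np.zeros_like(m);x0,y0,x1,y1=bx;b[y0:y1,x0:x1]=m[y0:y1,x0:x1];y,x=np.nonzero(b);r.append((len(x),x.mean().round(1),y.mean().round(1)))
    print(n,r)
f=np.vstack([cv2.resize(load(n+".npz")["frame"][172:207,240:285],None,fx=8,fy=8,interpolation=cv2.INTER_CUBIC) for n in("side0","side30")]);cv2.imwrite("pics/cmp.png",f)
from plant import ctrl
print(ctrl.get_obs()["qvel"].round(2),ctrl.get_obs()["clock"])
```

```text
side0 [(156, np.float64(324.4), np.float64(197.0)), (299, np.float64(297.1), np.float64(202.2)), (196, np.float64(255.9), np.float64(187.8))]
side20 [(111, np.float64(327.0), np.float64(210.4)), (296, np.float64(297.5), np.float64(204.4)), (254, np.float64(255.6), np.float64(187.4))]
side30 [(158, np.float64(324.2), np.float64(197.1)), (296, np.float64(297.2), np.float64(202.2)), (248, np.float64(255.7), np.float64(187.2))]
[ 0.77 -0.11 -0.    0.06 -0.07  0.2 ] 26.3
```

View pics/cmp.png

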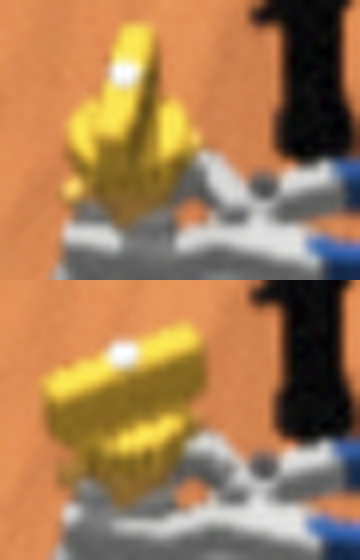

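The lever and handle are back within 0.2 px of their start positions. The brass lug sits within half a pixel, and the wing bar lies over the lugs. Handing in.

```bash
python3 -c "
from plant import ctrl
print(ctrl.close_job())"
```

```text
the job is handed in; nothing more can be done
None
```

I handed the job in at about 26 s on the robot's clock. All three steps appear done, but the hand-in gives no verdict, so this rests on my own checks.

**What I did**
- **Pliers locked:** I squeezed the handles until they snapped over centre. The force on the tool fell to zero, and the pliers stayed locked after I let go.
- **Cap turned home:** I turned it about 52° clockwise to its stop. The torque rose from about 0.15 to 0.46 N m there, and I backed off before releasing the wings.
- **Pliers released:** I pushed the red lever with one finger, with about 2 to 2.5 N sideways, until the pliers sprang open. Then I lifted clear.

**Last checks**
- **Handles and lever:** in the side view they are back within 0.3 pixel of where they started.
- **Nozzle:** the one lug I could see is within about half a pixel of its start, and the nozzle looks upright.
- **Cap:** the wing bar lies at about 32–34°, against 31–37° measured for the lugs. The wings now hide part of the lugs, so "fully home" rests mainly on the torque rise.
- **Bystanders:** I looked them over by eye in the final overview and saw none moved. The arm hid part of that view, and I did not measure them.

**What disagreed:** the fingertips were about 37 mm above the reported tool point in the pictures. My first squeeze therefore closed in the air above the handles and touched nothing. I measured the offset and allowed for it in every later move.

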